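Hold the arch punch on the marked ring of a sloping punching pad

ROBOT

A 6-joint arm with a two-finger parallel gripper is mounted at the origin on a cart in front of the work surface, level with it; the furniture and walls round the work are solid. World frame = base frame: x ahead of the robot, y to its left, z up, the work surface at z = 0. Lengths are in mm, angles in degrees, forces in N, time in s.
With the tool pointing down it reaches from about 350 to 850 mm from the base axis. Payload 8.1 kg.
Tool frame: the origin (TCP) lies at the very end of the fingers, on their centre line; the grasp point (between the pads) lies 19 mm behind it (r.grip_depth is the distance from the TCP to the grasp point, in mm); z points along the fingers, y is the direction in which the jaws open and shut (so a half turn about z gives the same grasp; the last joint's range is limited). The gripper opens to 85 mm and grips with 20 to 120 N. Pads are 22 mm wide; open, the fingers measure 114 mm over their backs; the gripper's body (76 mm by 85 mm) begins 54 mm behind the grasp point. The pads swing forward as they close: fully open they stand 13 mm farther back than shut.
Start: joints at [68.56, 7.471, 85.268, -0, 87.261, -4.893], TCP at [170.859, 575.163, 194.392] pointing down, gripper open.
Joint ranges: [-169.43, 169.43], [-51.17, 129.36], [1.28, 143.12], [-76.62, 256.62], [0, 156.53], [-152.29, 152.29]. Speed limits (degrees/s): [136.94, 136.94, 159.86, 180, 180, 180].

INTERFACE

Orientations are given as [roll, pitch, yaw] about the fixed x, y, z axes, in that order (R = Rz(yaw) Ry(pitch) Rx(roll)).
In Python, from bench import status, viewer, hand_in, r gives the robot as it stands.
- The arm moves only by the shell command python3 -m crank 'ROWS' [OPENING] [FORCE]. ROWS is a JSON object of lists of equal length, an entry for each row: "slide": the shift along the tool's x, y, z in m, a list of three; "twist": the turn about the tool's z in rad. A call has 1 to 8 rows; each row shifts and turns the commanded pose from where the row before left it, along the tool's axes as they then stand; what a row does not reach is not made up. A row lasts 1/10 s, in which the tool goes at most 50 mm and 8.59 degrees, less where a joint would pass 70% of its speed; a pose out of reach is approached as far as the arm can. A call with a gripper value outside its range is refused whole. OPENING is the closure, from 0 (fully open) to 1 (shut), set as the call begins (- or left out, the last holds). The fingers move at their own pace and stop on an object; FORCE is the grip in N (left out, the last holds). Time passes only in rows, so rows that do not move let the fingers close. It gives the time, the measured TCP pose, the force and the opening at its end, in the units of the state.
- status.sense(): the state, without advancing time (a new reading comes with each control period).
- viewer.snapshot(name): name is "scene" or "side" or "wrist"; returns a dict with "img" (400x640x3 uint8, red, green, blue), "fx", "fy", "cx", "cy" (pixels), "R" (3x3) and "t" (3): a world point X has camera coordinates R X + t; the wrist camera has in their place "hand_eye" (4x4, takes a point from camera to tool coordinates, whose origin is the TCP and whose axes are the flange's). Camera axes: x right, y down, z forward; pixel columns grow to the right and rows downward; lengths in mm; the calibration is good to about 2 mm. A picture is of the moment at which its call begins: read the wrist's pose just before it. There is no depth.
- hand_in(): hands the job in, once; it reports no verdict.
The state is a dict: "time": time; "joint_pos": joint angles; "qd": joint speeds; "joint_efforts": joint torques, N m; "tool_pos": TCP position; "tcp_rot": TCP orientation; "ft_force": force on the tool from outside, world axes, zero at the start; "wrist_torque": the same for the moment, N m; "finger_gap": finger opening in mm.
Only numpy, scipy, OpenCV 4.12 (cv2) and the standard library are available. Lean on these libraries where they do the work, as an engineer would, in place of code of your own. Each camera call takes 0.05 s, during which the arm holds its last target.

TASK

Take the small arch punch that stands on the bench by its upper shank and set its cutting ring on the drawn ring with the cross, between the two punched holes on the sloping cork pad, centred on it and square to the pad's face. Press it lightly into the sprung pad, with about 6 N so that the pad gives about 3 mm, and finish while still holding it there, ready for the mallet; do not let go. Never press hard, and do not disturb the cups round about it.

Things in the scene. Friction and masses are not known exactly. Their poses are not given: they have to be found in the camera images.
- punch: small arch punch, 0.19 kg, 135 mm tall, standing upright on its ring among cups, the smallest of the arch punches and the only one that stands directly on the bench top. Origin: centre of the ring's cutting face (its underside); z runs up the shank. Cutting ring 32 mm in diameter, body up to 38 mm wide (26 mm the other way) to 64 mm above the origin, then a round shank of 18 mm diameter up to 129 mm: grip the shank, for instance 98 mm above the origin
- stand: sloping wooden stand fixed to the bench, 240 mm wide (its y) and about 155 mm deep (its x), board sloping at 25 degrees, low edge (about 45 mm high) toward the robot, high edge (about 110 mm) away. Origin: on the bench under its middle; x points toward the high edge. A low lip 6 mm high runs along the low edge
- pad_frame: dark wooden frame 96 x 142 mm, 10 mm high off the sloping board, fixed on the stand at a place along its width that varies; it carries the pad. Origin: on the bench under the middle of the frame; its axes are those of the stand
- mark (a point): centre of the drawn ring (32 mm diameter, with a cross) on the pad's top face, the middle of the pad. z: normal of the pad, leaning 25 degrees from vertical to the robot's side; x: up the slope; y: level, along the pad's long side. It sinks with the pad. The pad is cork-faced, 76 mm (x) by 122 mm (y), its top 12 mm above the frame's rim; two punched holes 25 mm across lie 43 mm to either side of the mark along y (dark filled discs, only surface marks)
- pad (a joint): how far the sprung pad is pushed in along its normal, m: 0 at rest, 0.008 at the stop. Spring 2 N per mm, so 3 mm is 6 N
- cup_plain: loose pale turned wooden cup, 52 mm across, 50 mm high, nearer the robot than the punch; origin at the centre of its underside. Leave it alone
- cup_dark: loose reddish-brown turned wooden cup, 53 mm across, 60 mm high, to the right of the punch; origin at the centre of its underside. Leave it alone

How it is judged (in metres and radians):
On the way:
1. the punch is lifted clear of the bench in the gripper (height (world z) of punch above 0.04 m and contact force between the fingers and punch above 3 N), for 0.2 s.
At the end, for the whole second after the job is handed in: The punch is still gripped and held still with its ring's centre within 6 mm of the mark, its axis within 0.1 rad (about 6 degrees) of the pad's normal, ring end down, pressing the pad in by 1.5 to 6 mm with 3 to 13 N; the robot itself does not touch the pad or its frame (distance between punch and mark below 0.006 m and angle between the z axis of punch and the z axis of mark, either way round below 0.1 rad and angle between punch's own z axis and vertical below 0.7 rad and value of joint pad between 0.0015 and 0.006 m and contact force between punch and pad_frame between 3 and 13 N and contact force between the fingers and punch above 3 N and contact force between the arm and pad_frame below 0.5 N and linear speed of punch below 0.02 m/s); the arm keeps its last pose, push and grip.
It fails at once if the punch is pressed on the pad or its frame with more than 25 N (contact force between punch and pad_frame above 25 N).
It fails at once if the pale cup is moved more than 20 mm (distance of cup_plain from where it was at the start of the episode above 0.02 m).
It fails at once if the dark cup is moved more than 20 mm (distance of cup_dark from where it was at the start of the episode above 0.02 m).
It also fails if it takes over 38 s, if anything falls off the work surface, if the arm or the gripper's body presses on something with over 40 N, if the wrist force passes 120 N, or if a joint passes its speed limit or range.

## Working session

There is one attempt and no reset: what is moved stays moved. The work goes in short steps, Python scripts to look and compute and a shell command to move; the robot and the scene stay as the last step left them, time stands still between calls to the robot, and variables do not carry over. Pictures are saved under pics/ and viewed, and the job is handed in when it is done.

```bash
ls; mkdir -p pics; python3 - <<'E'
from bench import status, viewer, r
import cv2, numpy as np, pickle
print(status.sense()); print([a for a in dir(r) if a[0]!='_'])
d={}
for n in ["scene","side","wrist"]:
    s=status.sense(); c=viewer.snapshot(n); c['state']=s; d[n]=c
    cv2.imwrite(f'pics/{n}0.png',c['img'][:,:,::-1])
    print(n,{k:np.round(v,3).tolist() for k,v in c.items() if k not in('img','state')})
pickle.dump(d,open('d0.pkl','wb'))
E
```

```text
pics
{'time': 0.0, 'joint_pos': array([ 6.85595428e+01,  7.51406190e+00,  8.53314608e+01,  5.87577814e-04,
        8.72625346e+01, -4.89410906e+00]), 'qd': array([-0.02837879,  0.07395419,  0.04862458, -0.01850144,  0.09611848,
       -0.03756857]), 'joint_efforts': array([-7.91029288e-04, -5.69428396e+01, -5.00537074e+01, -3.43138145e-04,
        1.56842871e-02,  1.86290271e-05]), 'tool_pos': array([170.62498876, 574.56059581, 193.33451288]), 'tcp_rot': array([-1.79892387e+02, -9.80355851e-03,  1.63453614e+02]), 'ft_force': array([ 0.44418511, -0.58763284, -0.65629711]), 'wrist_torque': array([ 0.01101893, -0.01649741, -0.02045461]), 'finger_gap': 85.66702031094435}
['PlanningError', 'grip_depth']
scene {'fx': 515.587, 'fy': 515.587, 'cx': 319.709, 'cy': 207.743, 'R': [[0.657, -0.754, 0.0], [-0.377, -0.329, -0.866], [0.653, 0.569, -0.5]], 't': [-320.665, 237.799, 958.926]}
side {'fx': 433.376, 'fy': 433.376, 'cx': 312.052, 'cy': 205.263, 'R': [[0.911, -0.413, 0.007], [-0.248, -0.561, -0.79], [0.33, 0.718, -0.613]], 't': [-444.691, 178.366, 945.794]}
wrist {'fx': 305.97, 'fy': 305.97, 'cx': 317.122, 'cy': 201.02, 'hand_eye': [[0.0, -0.959, -0.285, 70.725], [1.0, 0.0, -0.0, -0.36], [0.0, -0.285, 0.959, -179.076], [0.0, 0.0, 0.0, 1.0]]}
```

View pics/scene0.png

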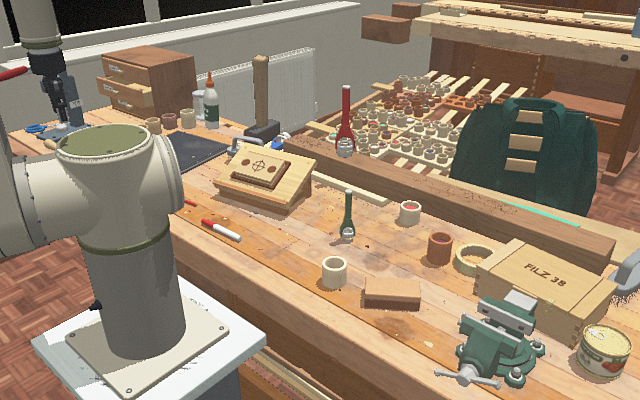

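View pics/side0.png

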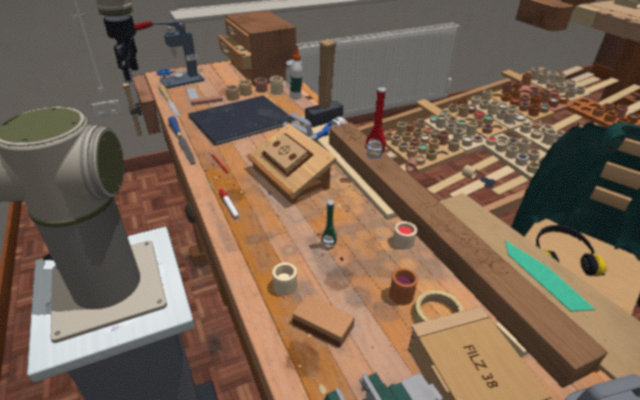

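View pics/wrist0.png

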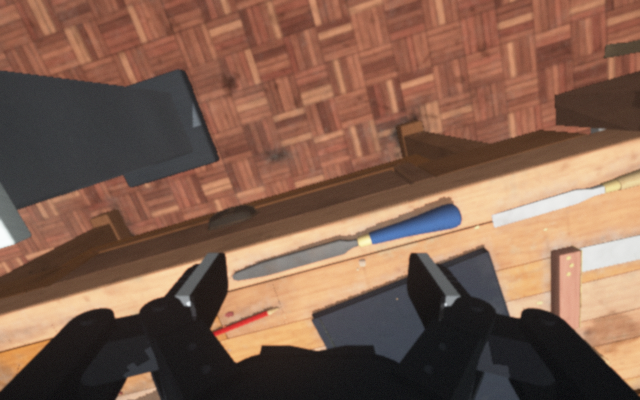

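The scene view shows the green punch (top 348,191; base 347,240), the cups around it, and the mark near (260,166). In the side view the punch top is at (330,202) and the mark near (289,150). I'll zoom in for accurate pixels.

```bash
python3 - <<'E'
import cv2,pickle,numpy as np
d=pickle.load(open('d0.pkl','rb'))
def crop(n,x,y,w,h,k):
    return cv2.resize(d[n]['img'][y:y+h,x:x+w,::-1],None,fx=k,fy=k,interpolation=cv2.INTER_CUBIC)
a=crop('scene',210,135,110,80,7);cv2.imwrite('pics/a.png',a)
b=crop('side',245,115,100,75,7);cv2.imwrite('pics/b.png',b)
c=np.hstack([crop('scene',310,180,60,75,6),crop('side',300,190,60,75,6)]);cv2.imwrite('pics/c.png',c)
E
```

```text
(no output)
```

View pics/a.png

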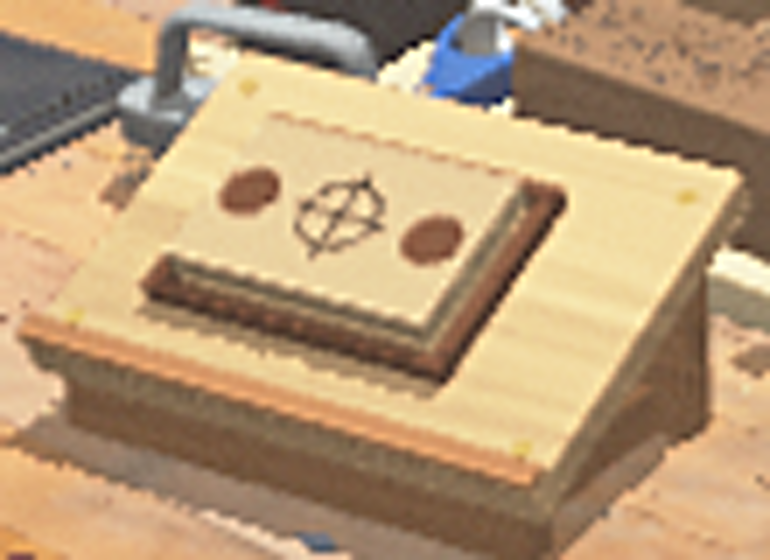

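View pics/b.png

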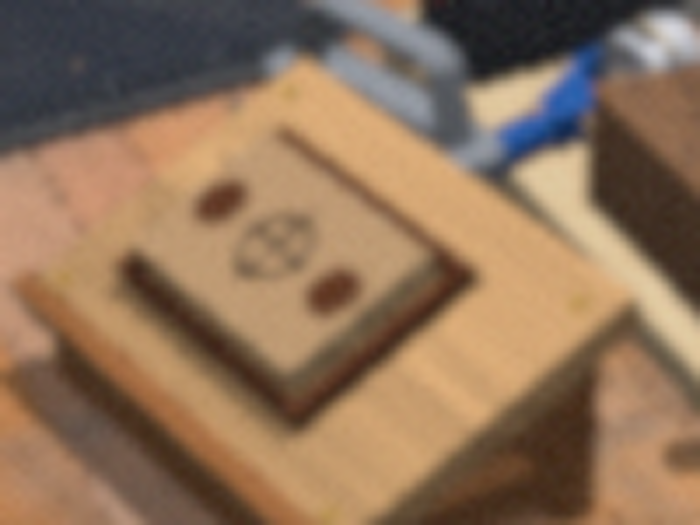

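View pics/c.png

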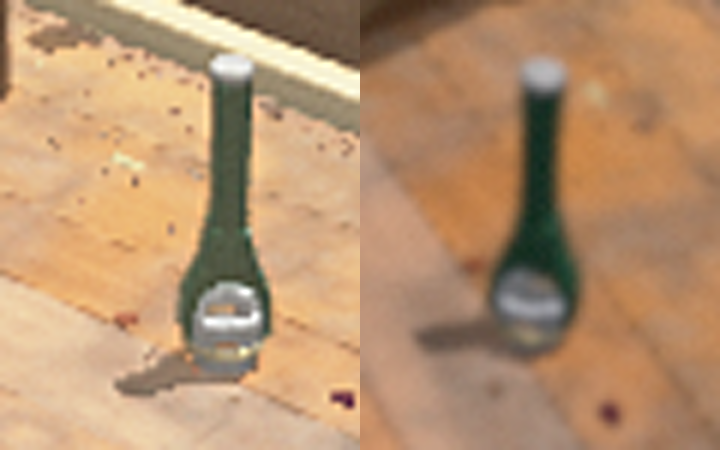

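```bash
cat > h.py <<'E'
import numpy as np
def ray(c,u,v):
    d=np.array([(u-c['cx'])/c['fx'],(v-c['cy'])/c['fy'],1.]); R=np.array(c['R']);t=np.array(c['t'])
    o=-R.T@t; d=R.T@d; return o,d/np.linalg.norm(d)
def tri(rs):
    A=sum(np.eye(3)-np.outer(d,d) for o,d in rs); b=sum((np.eye(3)-np.outer(d,d))@o for o,d in rs)
    X=np.linalg.solve(A,b); return X,[np.linalg.norm((np.eye(3)-np.outer(d,d))@(X-o)) for o,d in rs]
def onz(r,z): o,d=r; return o+d*(z-o[2])/d[2]
E
python3 - <<'E'
from h import *; import pickle
d=pickle.load(open('d0.pkl','rb'))
S=d['scene'];D=d['side']
def p(q,x0,y0,k): return x0+(q[0]+.5)/k-.5, y0+(q[1]+.5)/k-.5
P={'mark':((340,214),(276,246)),'hL':((249,191),(221,201)),'hR':((431,240),(333,291))}
X={}
for n,(a,b) in P.items():
    X[n],e=tri([ray(S,*p(a,210,135,7)),ray(D,*p(b,245,115,7))]); print(n,X[n].round(1),np.round(e,1))
v=X['hL']-X['hR'];print(np.linalg.norm(v),np.degrees(np.arctan2(v[1],v[0])))
for n,a,b,z in [('top',(232,65),(183,73),135),('bottomc',(229,357),(170,335),0),]:
    ra=ray(S,*p(a,310,180,6));rb=ray(D,*p(b,300,190,6)); t,e=tri([ra,rb]); print(n,t.round(1),np.round(e,1),onz(ra,z).round(1),onz(rb,z).round(1))
for n,a,z in [('plain',(334,265),50),('dark',(440,239),60),('small',(410,207),50)]:
    print(n,onz(ray(S,*a),z).round(1))
for n,a,z in [('plain',(285,272),50),('dark',(403,276),60),('small',(404,229),50)]:
    print(n,onz(ray(D,*a),z).round(1))
E
```

```text
mark [507.8 236.1  96.3] [0.9 0.9]
hL [500.8 280.2  95.2] [1.3 1.3]
hR [515.8 195.   95.8] [1.3 1.3]
86.55869900394397 100.00936375199561
top [496.4 -78.  134.5] [0.7 0.7] [494.8 -79.7 135. ] [496.4 -77.5 135. ]
bottomc [492.5 -83.9   7. ] [1.1 1.1] [500.  -78.9   0. ] [496.4 -75.7   0. ]
plain [ 345.  -163.7   50. ]
dark [ 561.3 -286.4   60. ]
small [ 653.5 -151.6   50. ]
plain [ 352.5 -160.    50. ]
dark [ 568.1 -278.6   60. ]
small [ 661.7 -145.4   50. ]
```

Mark is at about (508,236,96), with the stand yawed about 10°, and the punch at about (496,-78). Rows can't tilt the tool, so my plan is:
1. Grip the shank with the jaws along the stand's x.
2. Swing the punch about the jaw axis by pushing its ring against the stand's side.
3. Twist 90° and press.

First I twist to yaw 100.

```bash
python3 -m crank '{"slide":[[0,0,0],[0,0,0],[0,0,0],[0,0,0],[0,0,0],[0,0,0],[0,0,0],[0,0,0]],"twist":[0.1384,0.1384,0.1384,0.1384,0.1384,0.1384,0.1384,0.1384]}' 0
cat >> h.py <<'E'
def toslide(yaw,delta):
    y=np.radians(yaw); ex=np.array([np.cos(y),np.sin(y),0]); ey=np.array([np.sin(y),-np.cos(y),0])
    return np.round([ex@delta,ey@delta,-delta[2]],1)
E
python3 - <<'E'
from h import *; from bench import status
s=status.sense(); print(s['time'],s['tool_pos'],s['tcp_rot'],s['joint_pos'])
print(toslide(s['tcp_rot'][2],np.array([496,-78,190])-s['tool_pos']))
E
```

```text
time: 0.95
tool_pos: [170.7, 574.9, 193.9]
tcp_rot: [-180.0, 0.0, 99.7]
ft_force: [0.2, -0.7, -0.7]
finger_gap: 85.5
0.95 [170.73551123 574.90995441 193.92838333] [-1.79974050e+02  4.03892415e-02  9.96889447e+01] [6.85614209e+01 7.49109435e+00 8.52944832e+01 1.33609941e-03
 8.72624111e+01 5.88724209e+01]
[-698.3  210.7    3.9]
```

```bash
python3 -m crank '{"slide":[[-0.043,0.013,0],[-0.043,0.013,0],[-0.043,0.013,0],[-0.043,0.013,0],[-0.043,0.013,0],[-0.043,0.013,0],[-0.043,0.013,0],[-0.043,0.013,0]],"twist":[0,0,0,0,0,0,0,0]}'
python3 -m crank '{"slide":[[-0.043,0.013,0],[-0.043,0.013,0],[-0.043,0.013,0],[-0.043,0.013,0],[-0.043,0.013,0],[-0.043,0.013,0],[-0.043,0.013,0],[-0.053,0.015,0]],"twist":[0,0,0,0,0,0,0,0]}'
python3 - <<'E'
from h import *; from bench import status,viewer; import cv2,pickle
s=status.sense(); print(s['time'],s['tool_pos'],s['tcp_rot'])
print(toslide(s['tcp_rot'][2],np.array([496,-78,190])-s['tool_pos']))
d={}
for n in ["side","wrist"]:
    d[n]=viewer.snapshot(n); d[n]['state']=s
    cv2.imwrite(f'pics/{n}1.png',d[n]['img'][:,:,::-1])
pickle.dump(d,open('d1.pkl','wb'))
E
```

```text
time: 1.75
tool_pos: [333.4, 252.8, 194.3]
tcp_rot: [180.0, 0.0, 100.0]
ft_force: [0.3, 0.0, 0.3]
finger_gap: 85.8
time: 2.55
tool_pos: [497.2, -72.7, 194.3]
tcp_rot: [180.0, -0.0, 100.0]
ft_force: [0.4, 0.7, 0.8]
finger_gap: 85.4
2.55 [497.20418326 -72.66488173 194.25195398] [ 1.79993562e+02 -1.92318964e-02  1.00026080e+02]
[-5.  -2.1  4.3]
```

View pics/wrist1.png

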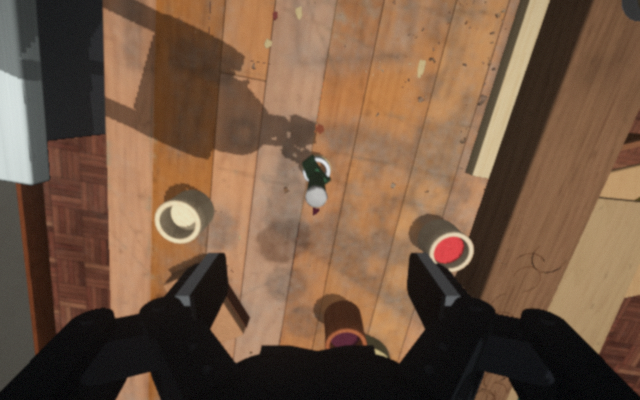

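The punch top is at (317,197), between the fingers in the column direction. I'll compute its position from this view.

```bash
cat >> h.py <<'E'
from scipy.spatial.transform import Rotation as Ro
def wray(c,u,v):
    s=c['state']; T=np.array(c['hand_eye']); Rt=Ro.from_euler('xyz',s['tcp_rot'],degrees=True).as_matrix()
    d=np.array([(u-c['cx'])/c['fx'],(v-c['cy'])/c['fy'],1.])
    return Rt@T[:3,3]+s['tool_pos'], Rt@(T[:3,:3]@d)/np.linalg.norm(d)
E
python3 - <<'E'
from h import *; import pickle
c=pickle.load(open('d1.pkl','rb'))['wrist']
for u,v,z in [(317,197,135),(178,222,50),(345,340,60),(450,250,50)]: print(onz(wray(c,u,v),z).round(1))
E
```

```text
[497.7 -68.6 135. ]
[ 353.1 -148.2   50. ]
[ 567.4 -264.    60. ]
[ 664.6 -128.2   50. ]
```

```bash
python3 - <<'E'
from h import *; from bench import status,viewer; import cv2,pickle
s=status.sense(); print(s['time'],s['tool_pos'],s['tcp_rot'])
c=viewer.snapshot('wrist'); c['state']=s
cv2.imwrite('pics/w2.png',c['img'][:,:,::-1]); pickle.dump(c,open('d2.pkl','wb'))
for u,v,z in [(317,197,135),(178,222,50),(345,340,60)]: print(onz(wray(c,u,v),z).round(1))
cv2.imwrite('pics/w2c.png',cv2.resize(c['img'][120:240,260:380,::-1],None,fx=5,fy=5,interpolation=cv2.INTER_CUBIC))
E
```

```text
2.65 [497.77850428 -76.14265468 193.47426009] [-1.79929062e+02  7.89713418e-02  9.97312040e+01]
[498.2 -72.  135. ]
[ 353.3 -151.    50. ]
[ 566.8 -267.7   60. ]
```

View pics/w2c.png

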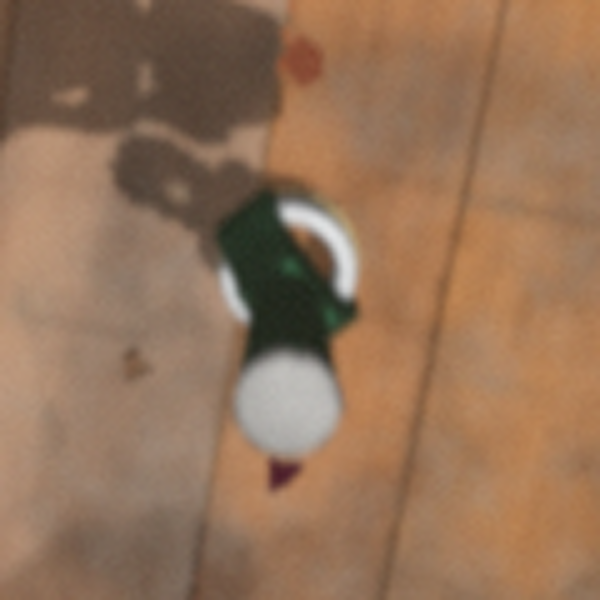

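```bash
python3 -m crank '{"slide":[[0.001,0,0.035],[0,0,0.035],[0,0,0.03],[0,0,0.0145],[0,0,0],[0,0,0]],"twist":[0,0,0,0,0,0]}'
python3 -m crank '{"slide":[[0,0,0],[0,0,0],[0,0,0],[0,0,0],[0,0,0],[0,0,0],[0,0,0],[0,0,0]],"twist":[0,0,0,0,0,0,0,0]}' 1 25
python3 -m crank '{"slide":[[0,0,0],[0,0,0]],"twist":[0,0]}'

```

```text
time: 3.3
tool_pos: [497.2, -69.8, 81.1]
tcp_rot: [179.9, 0.0, 100.1]
ft_force: [0.5, 0.7, 1.4]
finger_gap: 85.3
time: 4.1
tool_pos: [497.0, -70.2, 80.3]
tcp_rot: [180.0, 0.0, 100.0]
ft_force: [-0.5, 0.6, 4.9]
finger_gap: 16.0
time: 4.3
tool_pos: [497.0, -70.2, 80.3]
tcp_rot: [180.0, 0.0, 100.0]
ft_force: [-0.7, 0.3, 5.6]
finger_gap: 15.9
```

```bash
cat > look.py <<'E'
import sys,pickle,cv2
from h import *; from bench import status,viewer
tag=sys.argv[1]; d={}
for n in sys.argv[2:]:
    s=status.sense(); c=viewer.snapshot(n); c['state']=s; d[n]=c
    cv2.imwrite(f'pics/{n}_{tag}.png',c['img'][:,:,::-1])
pickle.dump(d,open(f'd_{tag}.pkl','wb'))
print(s['time'],s['tool_pos'].round(1),s['tcp_rot'].round(2),s['ft_force'].round(1),s['wrist_torque'].round(2),round(s['finger_gap'],1))
E
python3 look.py g scene side
python3 - <<'E'
import pickle,cv2,numpy as np
d=pickle.load(open('d_g.pkl','rb'))
f=lambda n,x,y,w,h:cv2.resize(d[n]['img'][y:y+h,x:x+w,::-1],None,fx=5,fy=5,interpolation=cv2.INTER_CUBIC)
cv2.imwrite('pics/gg.png',np.hstack([f('scene',308,140,80,115),f('side',290,150,80,115)]))
E
```

```text
4.35 [497.  -70.2  80.3] [1.7996e+02 2.0000e-02 1.0002e+02] [-1.5 -0.8  4.6] [-0.05  0.12  0.02] 16.0
```

View pics/gg.png

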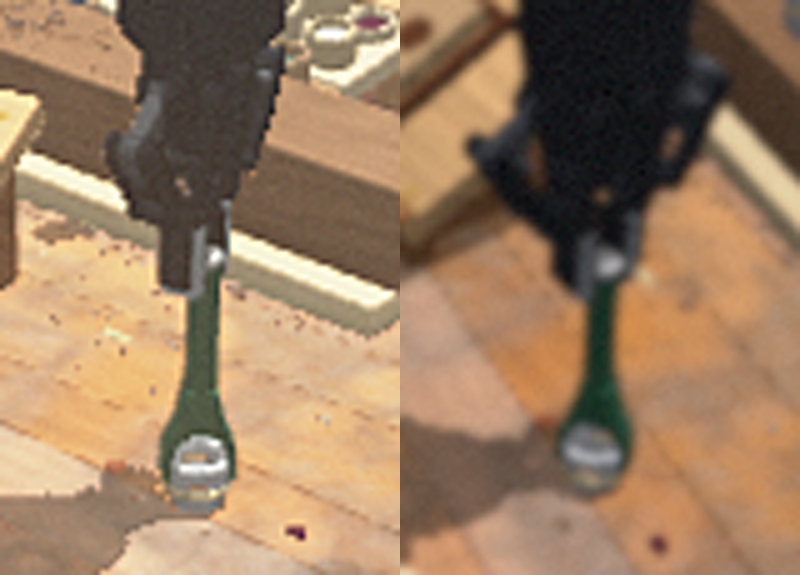

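The grip is off-centre: the shank sits about 6 mm toward −y of the pads' middle. I'll regrip.

```bash
python3 -m crank '{"slide":[[0,0,0],[0,0,0],[0,0,0],[0,0,0],[-0.0035,0,0],[-0.0035,0,0],[0,0,0],[0,0,0]],"twist":[0,0,0,0,0,0,0,0]}' 0.4
python3 look.py g2 scene side wrist
python3 - <<'E'
import pickle,cv2,numpy as np
d=pickle.load(open('d_g2.pkl','rb'))
f=lambda n,x,y,w,h:cv2.resize(d[n]['img'][y:y+h,x:x+w,::-1],None,fx=5,fy=5,interpolation=cv2.INTER_CUBIC)
cv2.imwrite('pics/gg2.png',np.hstack([f('scene',308,140,80,115),f('side',290,150,80,115)]))
E
```

```text
time: 5.2
tool_pos: [497.9, -77.2, 79.9]
tcp_rot: [180.0, -0.0, 100.0]
ft_force: [0.4, -0.0, 0.7]
finger_gap: 51.2
5.3 [497.9 -77.   79.9] [-1.8e+02 -1.0e-02  1.0e+02] [-0.1 -1.   0.1] [0.03 0.01 0.  ] 51.3
```

View pics/gg2.png

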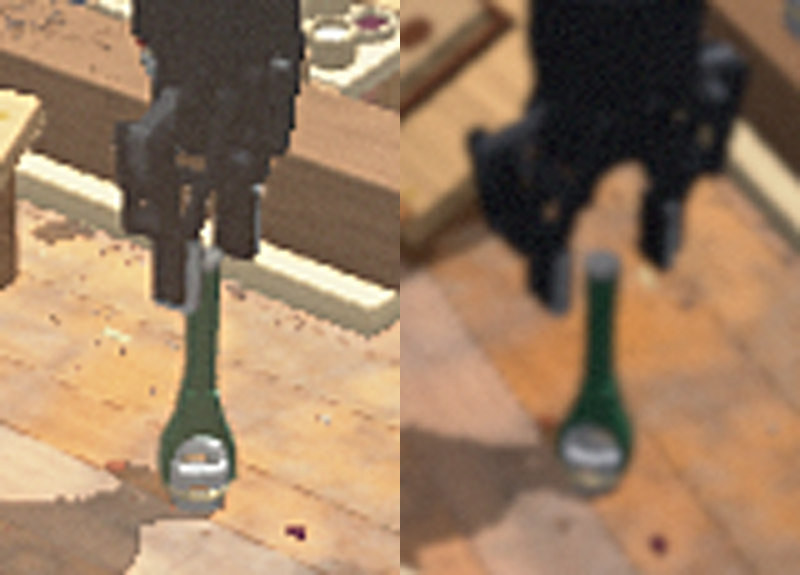

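View pics/wrist_g2.png

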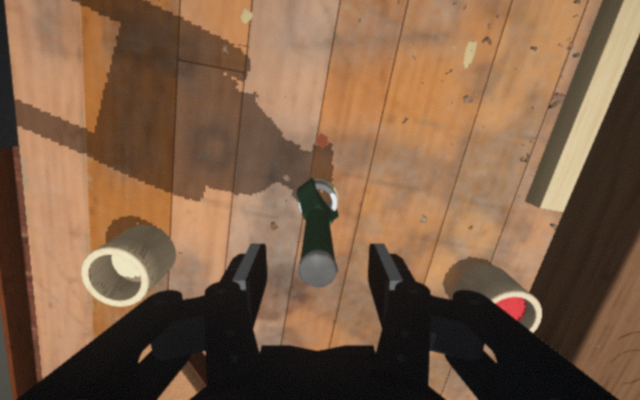

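```bash
python3 - <<'E'
from h import *; import pickle
d=pickle.load(open('d_g2.pkl','rb'));c=d['wrist']
print(onz(wray(c,318,268),135).round(1))
def pr(c,X):
    T=np.array(c['hand_eye']);s=c['state'];Rt=Ro.from_euler('xyz',s['tcp_rot'],degrees=True).as_matrix()
    q=T[:3,:3].T@(Rt.T@(X-s['tool_pos'])-T[:3,3]); return c['fx']*q[0]/q[2]+c['cx'],c['fy']*q[1]/q[2]+c['cy']
t=c['state']['tool_pos']; print(pr(c,t),pr(c,t+[0,0,56]))
for n in('scene','side'):
    k=d[n]; q=np.array(k['R'])@t+k['t']; print(n,k['fx']*q[0]/q[2]+k['cx'],k['fy']*q[1]/q[2]+k['cy'])
E
```

```text
[499.  -73.9 135. ]
(np.float64(315.0352163216827), np.float64(228.6678313401228)) (np.float64(314.2773896158723), np.float64(274.6584900706713))
scene 347.4952440207041 210.49167176012867
side 329.7706119593829 220.3618011811502
```

Now it is centred within about 2–3 mm, so I close and lift.

```bash
python3 -m crank '{"slide":[[0.002,0,0],[0,0,0],[0,0,0],[0,0,0],[0,0,0],[0,0,0],[0,0,0],[0,0,0]],"twist":[0,0,0,0,0,0,0,0]}' 1 40
python3 -m crank '{"slide":[[0,0,-0.02],[0,0,-0.03],[0,0,-0.03],[0,0,0],[0,0,0]],"twist":[0,0,0,0,0]}'
python3 look.py l1 scene side wrist
python3 - <<'E'
import pickle,cv2,numpy as np
d=pickle.load(open('d_l1.pkl','rb'))
f=lambda n,x,y,w,h:cv2.resize(d[n]['img'][y:y+h,x:x+w,::-1],None,fx=5,fy=5,interpolation=cv2.INTER_CUBIC)
cv2.imwrite('pics/gl.png',np.hstack([f('scene',308,110,80,115),f('side',290,120,80,115)]))
E
```

```text
time: 6.15
tool_pos: [497.7, -75.1, 80.1]
tcp_rot: [180.0, 0.0, 100.0]
ft_force: [-0.2, 0.4, 2.2]
finger_gap: 15.1
time: 6.65
tool_pos: [497.7, -75.1, 159.8]
tcp_rot: [180.0, 0.0, 100.0]
ft_force: [0.3, -0.2, -1.9]
finger_gap: 15.3
6.75 [496.4 -74.8 158. ] [-1.7985e+02 -7.0000e-02  1.0001e+02] [ 0.  -0.3 -2.9] [-0.01 -0.05  0.05] 15.5
```

View pics/gl.png

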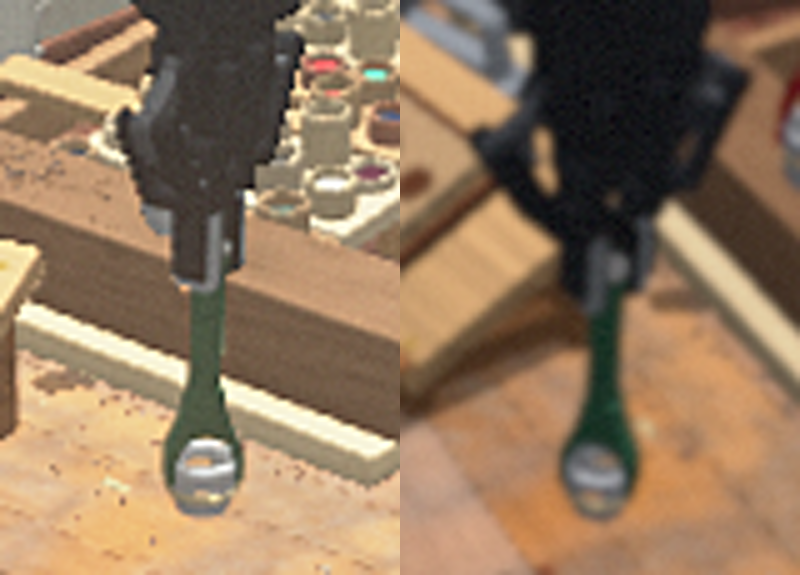

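View pics/wrist_l1.png

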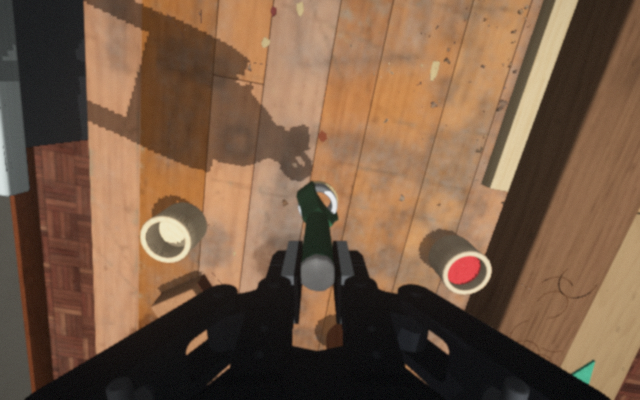

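Lifted, with the punch upright in the grip. Next I locate the stand's right edge.

```bash
python3 - <<'E'
from h import *; import pickle
d=pickle.load(open('d0.pkl','rb'))
S=d['scene'];D=d['side']
def p(q,x0,y0,k): return x0+(q[0]+.5)/k-.5, y0+(q[1]+.5)/k-.5
X,e=tri([ray(S,*p((742,178),210,135,7)),ray(D,*p((634,300),245,115,7))]);print(X.round(1),np.round(e,1))
Y=onz(ray(S,*p((545,480),210,135,7)),47);print(Y.round(1))
a=np.radians(10);xs=np.array([np.cos(a),np.sin(a),0]);ys=np.array([-np.sin(a),np.cos(a),0])
M=np.array([508,236,96])
for q in (X,Y): print(xs@(q-M),ys@(q-M))
E
```

```text
[611.7 123.1 109.2] [0.6 0.6]
[471.9  93.9  47. ]
82.5535479285066 -129.21429607988415
-60.245641502423055 -133.71192077634274
```

```bash
python3 -m crank '{"slide":[[0.02,0.014,0],[0.03,0.016,0.005],[0.035,0.018,0.005],[0.035,0.016,0.005],[0.019,0.01,0.005],[0,0,0],[0,0,0]],"twist":[0,0,0,0,0,0,0]}'
python3 look.py s1 scene side wrist
```

```text
time: 7.5
tool_pos: [545.1, 74.8, 138.2]
tcp_rot: [-179.8, 0.0, 100.1]
ft_force: [0.2, 0.2, -1.5]
finger_gap: 15.2
7.6 [545.7  73.8 139.3] [-1.7992e+02  1.0000e-02  9.9980e+01] [ 0.7  0.1 -2.1] [-0.    0.    0.02] 15.7
```

View pics/scene_s1.png

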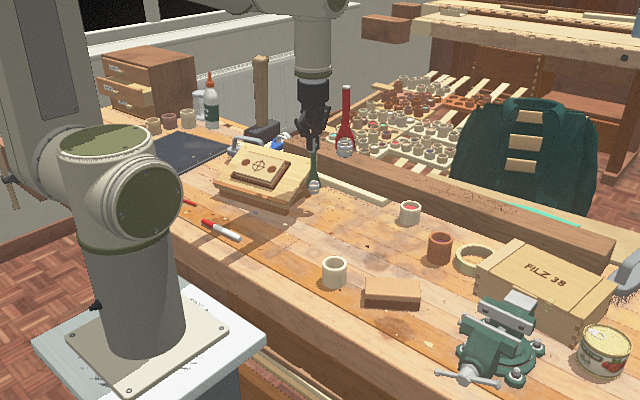

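View pics/wrist_s1.png

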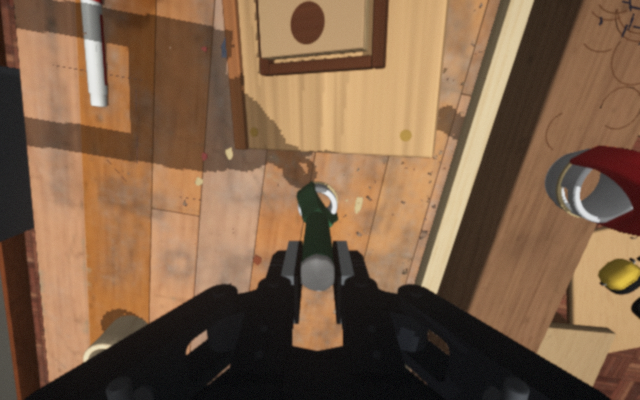

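```bash
python3 -m crank '{"slide":[[0.006,0,0],[0.006,0,0],[0.005,0,0],[0.005,0,0],[0.005,0,0],[0,0,0]],"twist":[0,0,0,0,0,0]}' - 20
python3 look.py s2 scene side wrist
python3 - <<'E'
import pickle,cv2,numpy as np
d=pickle.load(open('d_s2.pkl','rb'))
f=lambda n,x,y,w,h:cv2.resize(d[n]['img'][y:y+h,x:x+w,::-1],None,fx=5,fy=5,interpolation=cv2.INTER_CUBIC)
cv2.imwrite('pics/s2.png',np.hstack([f('scene',260,100,80,115),f('side',290,80,80,115)]))
E
```

```text
time: 8.25
tool_pos: [541.5, 102.0, 140.0]
tcp_rot: [180.0, 0.0, 100.1]
ft_force: [0.2, 0.1, -1.3]
finger_gap: 15.4
8.35 [541.5 101.4 139.9] [1.8000e+02 1.0000e-02 1.0004e+02] [ 0.7 -0.2 -1.7] [-0.2  -0.08 -0.06] 15.0
```

View pics/s2.png

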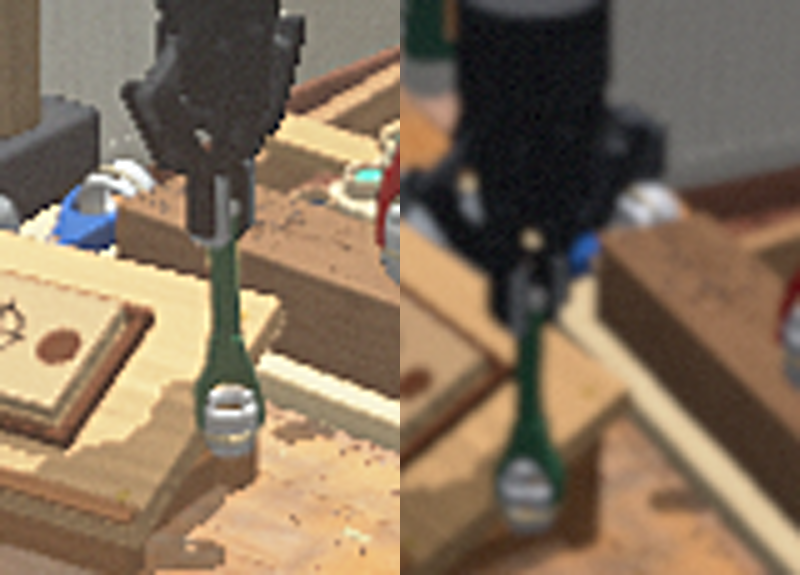

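View pics/wrist_s2.png

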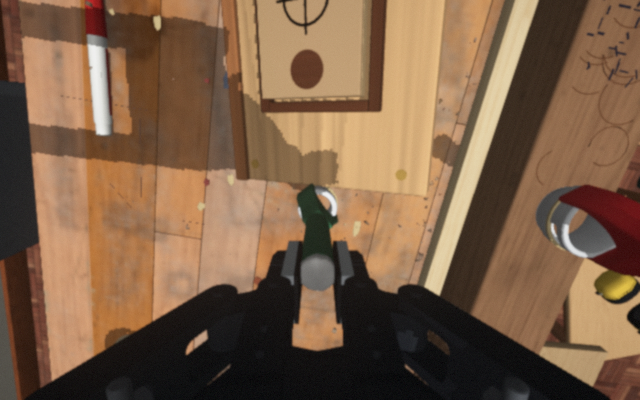

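The punch is just meeting the board edge, so I push on.

```bash
python3 -m crank '{"slide":[[0.004,0,0],[0.004,0,0],[0.004,0,0],[0,0,0]],"twist":[0,0,0,0]}' - 20
python3 look.py s3 wrist
python3 -m crank '{"slide":[[0.004,0,0],[0.004,0,0],[0.004,0,0],[0,0,0]],"twist":[0,0,0,0]}' - 20
python3 look.py s4 wrist side scene
python3 - <<'E'
import pickle,cv2,numpy as np
d=pickle.load(open('d_s4.pkl','rb'))
f=lambda n,x,y,w,h:cv2.resize(d[n]['img'][y:y+h,x:x+w,::-1],None,fx=5,fy=5,interpolation=cv2.INTER_CUBIC)
cv2.imwrite('pics/s4.png',np.hstack([f('scene',250,100,80,115),f('side',280,80,80,115)]))
E
```

```text
time: 8.8
tool_pos: [539.5, 113.5, 140.0]
tcp_rot: [180.0, 0.0, 100.0]
ft_force: [1.2, -2.0, -0.1]
finger_gap: 15.2
8.8 [539.5 113.5 140. ] [1.7998e+02 1.0000e-02 1.0004e+02] [ 1.2 -2.  -0.1] [-0.47 -0.11  0.  ] 15.2
time: 9.25
tool_pos: [537.1, 125.5, 139.7]
tcp_rot: [-180.0, -0.0, 100.0]
ft_force: [0.5, -2.0, -1.6]
finger_gap: 15.1
9.35 [537.2 125.1 139.7] [-179.98    0.    100.04] [ 0.5 -1.7 -2.6] [-0.42 -0.07  0.01] 15.0
```

View pics/s4.png

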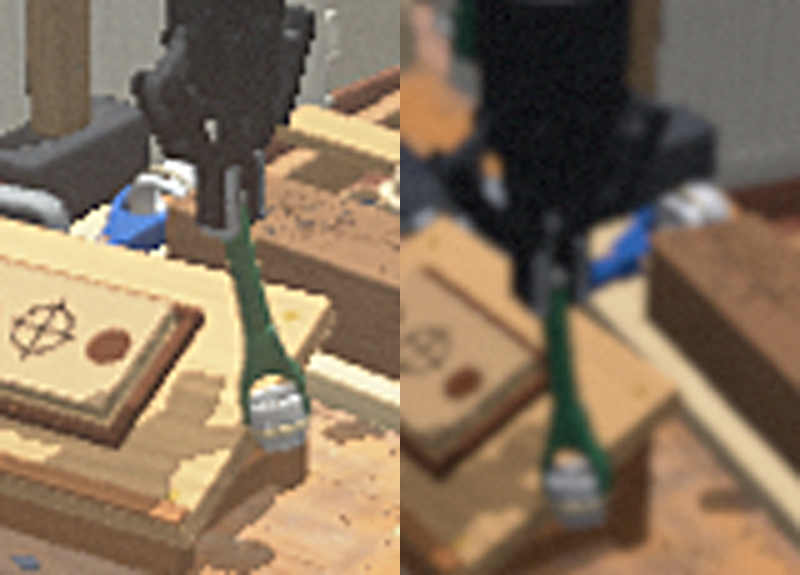

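View pics/wrist_s4.png

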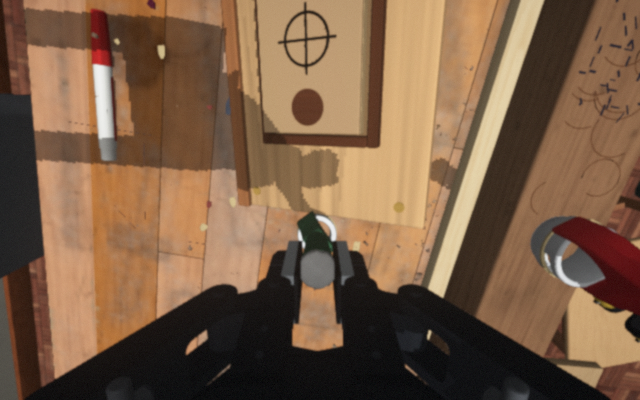

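The pivoting works, at about 2 N. I'll measure the tilt from the green mask's midline in both views.

```bash
cat > tilt.py <<'E'
import sys,pickle,cv2
from h import *
def axis(c,pv):
    # pv: rough pixel of grasp; green mask connected region below it
    hsv=cv2.cvtColor(c['img'],cv2.COLOR_RGB2HSV)
    m=cv2.inRange(hsv,(40,70,25),(90,255,200))
    n,l,st,ce=cv2.connectedComponentsWithStats(m)
    best=[i for i in range(1,n) if st[i,4]>60 and np.hypot(*(ce[i]-pv))<60]
    i=max(best,key=lambda i:st[i,4]); ys,xs=np.nonzero(l==i)
    pts=np.array([( (xs[ys==y].min()+xs[ys==y].max())/2,y) for y in np.unique(ys)])
    w=np.array([np.ptp(xs[ys==y])+1 for y in np.unique(ys)])
    k=w<=np.percentile(w,50)+1   # shank rows
    pts=pts[1:][k[1:]]; 
    vx,vy,x0,y0=cv2.fitLine(pts.astype(np.float32),cv2.DIST_HUBER,0,.01,.01).ravel()
    return (x0,y0),(vx,vy),len(pts)
def plane(c,p,v):
    a=ray(c,*p)[1]; b=ray(c,p[0]+30*v[0],p[1]+30*v[1])[1]; return np.cross(a,b)
def proj(c,X):
    q=np.array(c['R'])@X+c['t']; return np.array([c['fx']*q[0]/q[2]+c['cx'],c['fy']*q[1]/q[2]+c['cy']])
def tilt(d):
    ns=[]
    for n in('scene','side'):
        c=d[n]; p,v,k=axis(c,proj(c,c['state']['tool_pos']-[0,0,30])); ns.append(plane(c,p,v)); print(n,np.round(p,1),np.round(v,3),k)
    a=np.cross(*ns); a/=np.linalg.norm(a); a*=np.sign(a[2]); return a
if __name__=='__main__':
    d=pickle.load(open(f'd_{sys.argv[1]}.pkl','rb')); a=tilt(d)
    print('axis',a.round(3),'tilt',np.degrees(np.arccos(a[2])).round(1),'dir',np.degrees(np.arctan2(a[1],a[0])).round(1))
E
python3 tilt.py l1; python3 tilt.py s2; python3 tilt.py s4
```

```text
Traceback (most recent call last):
  File "tilt.py", line 26, in <module>
    d=pickle.load(open(f'd_{sys.argv[1]}.pkl','rb')); a=tilt(d)
                                                        ~~~~^^^
  File "tilt.py", line 23, in tilt
    c=d[n]; p,v,k=axis(c,proj(c,c['state']['tool_pos']-[0,0,30])); ns.append(plane(c,p,v)); print(n,np.round(p,1),np.round(v,3),k)
                  ~~~~^^^^^^^^^^^^^^^^^^^^^^^^^^^^^^^^^^^^^^^^^^^
  File "tilt.py", line 9, in axis
    i=max(best,key=lambda i:st[i,4]); ys,xs=np.nonzero(l==i)
ValueError: max() iterable argument is empty
Traceback (most recent call last):
  File "tilt.py", line 26, in <module>
    d=pickle.load(open(f'd_{sys.argv[1]}.pkl','rb')); a=tilt(d)
                                                        ~~~~^^^
  File "tilt.py", line 23, in tilt
    c=d[n]; p,v,k=axis(c,proj(c,c['state']['tool_pos']-[0,0,30])); ns.append(plane(c,p,v)); print(n,np.round(p,1),np.round(v,3),k)
                  ~~~~^^^^^^^^^^^^^^^^^^^^^^^^^^^^^^^^^^^^^^^^^^^
  File "tilt.py", line 9, in axis
    i=max(best,key=lambda i:st[i,4]); ys,xs=np.nonzero(l==i)
ValueError: max() iterable argument is empty
Traceback (most recent call last):
  File "tilt.py", line 26, in <module>
    d=pickle.load(open(f'd_{sys.argv[1]}.pkl','rb')); a=tilt(d)
                                                        ~~~~^^^
  File "tilt.py", line 23, in tilt
    c=d[n]; p,v,k=axis(c,proj(c,c['state']['tool_pos']-[0,0,30])); ns.append(plane(c,p,v)); print(n,np.round(p,1),np.round(v,3),k)
                  ~~~~^^^^^^^^^^^^^^^^^^^^^^^^^^^^^^^^^^^^^^^^^^^
  File "tilt.py", line 9, in axis
    i=max(best,key=lambda i:st[i,4]); ys,xs=np.nonzero(l==i)
ValueError: max() iterable argument is empty
```

```bash
python3 - <<'E'
import pickle,cv2
d=pickle.load(open('d_s4.pkl','rb'))
for n,x,y in [('scene',299,159),('scene',302,165),('side',312,147),('side',315,165)]: print(d[n]['img'][y-1:y+2:2,x-1:x+2:2].tolist())
E
sed -i 's/cv2.inRange(hsv,(40,70,25),(90,255,200))/cv2.inRange(hsv,(40,50,10),(95,255,150))/; s/st\[i,4\]>60/st[i,4]>40/' tilt.py
python3 tilt.py l1; python3 tilt.py s2; python3 tilt.py s4
```

```text
[[[67, 79, 66], [75, 87, 64]], [[71, 82, 64], [75, 86, 66]]]
[[[78, 86, 66], [61, 84, 64]], [[74, 89, 67], [86, 112, 89]]]
[[[17, 53, 40], [93, 90, 61]], [[28, 52, 38], [83, 87, 63]]]
[[[28, 61, 43], [51, 80, 58]], [[28, 55, 38], [33, 68, 48]]]
scene [348.4 179.6] [ 0.234 -0.972] 25
side [332.  197.2] [0.158 0.987] 30
axis [-0.299 -0.379  0.876] tilt 28.8 dir -128.2
scene [305.1 159.5] [0.159 0.987] 22
side [317.5 162.1] [0.222 0.975] 27
axis [-0.23  -0.055  0.972] tilt 13.7 dir -166.6
scene [299.4 155.5] [0.203 0.979] 29
side [315.8 161.9] [0.314 0.949] 32
axis [-0.312 -0.107  0.944] tilt 19.3 dir -161.0
```

```bash
python3 - <<'E'
s=open('tilt.py').read()
a=s.index("    hsv="); b=s.index("    n,l,st")
s=s[:a]+"    R,G,B=[c['img'][:,:,i].astype(int) for i in range(3)]\n    m=((G>R+6)&(G>B+8)&(G<130)).astype(np.uint8)\n"+s[b:]
s=s.replace("k=w<=np.percentile(w,50)+1","k=(w<=8)&(np.arange(len(w))<len(w)*.6); print(w.tolist())")
open('tilt.py','w').write(s)
E
python3 tilt.py l1; python3 tilt.py s2; python3 tilt.py s4
```

```text
[1, 1, 1, 2, 6, 6, 6, 6, 6, 6, 6, 6, 7, 6, 5, 5, 5, 5, 5, 5, 6, 6, 6, 8, 8, 8, 8, 9, 10, 11, 12, 13, 13, 14, 14, 15, 15, 14, 15, 14, 14, 1]
scene [349.2 178.8] [ 0.064 -0.998] 25
[2, 2, 2, 2, 2, 5, 5, 5, 5, 5, 5, 4, 4, 4, 4, 4, 4, 4, 5, 5, 6, 6, 6, 7, 7, 8, 9, 9, 10, 11, 12, 5, 3, 3, 3, 1, 1]
side [330.6 189.3] [ 0.029 -1.   ] 22
axis [-0.048 -0.07   0.996] tilt 4.9 dir -124.1
[1, 2, 1, 1, 3, 5, 4, 4, 4, 4, 4, 4, 5, 5, 5, 5, 5, 5, 5, 5, 5, 5, 5, 7, 7, 7, 8, 8, 9, 10, 11, 12, 12, 13, 12, 13, 13, 13, 13, 1]
scene [305.  158.4] [ 0.002 -1.   ] 23
[2, 3, 2, 2, 2, 3, 3, 3, 3, 3, 3, 4, 3, 3, 3, 3, 3, 3, 3, 4, 4, 5, 6, 6, 6, 7, 8, 9, 11, 11, 13, 4, 3, 3, 2, 1, 1]
side [315.2 153.5] [ 0.009 -1.   ] 22
axis [-0.025 -0.045  0.999] tilt 3.0 dir -119.2
[1, 2, 2, 2, 2, 2, 3, 5, 5, 5, 5, 4, 5, 5, 5, 4, 4, 5, 5, 5, 4, 5, 5, 5, 5, 6, 7, 6, 8, 8, 8, 10, 11, 11, 12, 12, 13, 12, 13, 13, 13, 13]
scene [299.4 155.1] [0.161 0.987] 25
[2, 3, 4, 3, 3, 3, 4, 3, 3, 3, 3, 4, 4, 4, 4, 4, 4, 4, 4, 5, 4, 4, 5, 5, 6, 6, 6, 7, 8, 9, 9, 10, 4, 5, 4, 3, 3, 2, 2, 2, 1]
side [311.4 150.5] [0.085 0.996] 24
axis [-0.018  0.167  0.986] tilt 9.7 dir 96.2
```

```bash
sed -i 's/k=(w<=8)&/k=(w<=8)\&(np.arange(len(w))>6)\&/; s/; print(w.tolist())//' tilt.py
python3 tilt.py s2; python3 tilt.py s4
python3 -m crank '{"slide":[[0.004,0,0],[0.004,0,0],[0.004,0,0],[0.003,0,0],[0,0,0]],"twist":[0,0,0,0,0]}' - 20
python3 look.py s5 wrist side scene; python3 tilt.py s5
```

```text
scene [304.8 159.6] [0.04  0.999] 17
side [315.1 157. ] [0.05  0.999] 16
axis [-0.077 -0.043  0.996] tilt 5.1 dir -151.1
scene [299.2 155.6] [0.217 0.976] 19
side [311.8 153.4] [0.124 0.992] 18
axis [-0.031  0.232  0.972] tilt 13.6 dir 97.6
time: 9.9
tool_pos: [534.6, 140.2, 139.9]
tcp_rot: [-180.0, -0.0, 100.0]
ft_force: [-0.2, -2.1, -0.9]
finger_gap: 15.7
10.0 [534.8 139.9 140. ] [179.99   0.   100.03] [ 0.1 -2.3 -1. ] [-0.39  0.03 -0.03] 15.4
scene [296.9 157.8] [0.326 0.945] 19
side [309.6 151.6] [0.185 0.983] 18
axis [-0.032  0.387  0.921] tilt 22.9 dir 94.7
```

```bash
python3 -m crank '{"slide":[[0.0035,0,0],[0,0,0],[0,0,0]],"twist":[0,0,0]}' - 20
python3 look.py s6 wrist side scene; python3 tilt.py s6
python3 - <<'E'
import pickle,cv2,numpy as np
d=pickle.load(open('d_s6.pkl','rb'))
f=lambda n,x,y,w,h:cv2.resize(d[n]['img'][y:y+h,x:x+w,::-1],None,fx=5,fy=5,interpolation=cv2.INTER_CUBIC)
cv2.imwrite('pics/s6.png',np.hstack([f('scene',250,100,80,115),f('side',280,80,80,115)]))
E
```

```text
time: 10.35
tool_pos: [534.2, 143.2, 139.9]
tcp_rot: [180.0, 0.0, 100.0]
ft_force: [-0.6, -2.3, -2.0]
finger_gap: 15.4
10.45 [534.2 143.1 140. ] [180.    -0.   100.01] [-0.3 -2.  -1.7] [-0.46 -0.05 -0.06] 15.3
scene [295.5 155.5] [0.346 0.938] 20
side [309.1 150.5] [0.186 0.983] 18
axis [-0.011  0.438  0.899] tilt 26.0 dir 91.5
```

View pics/s6.png

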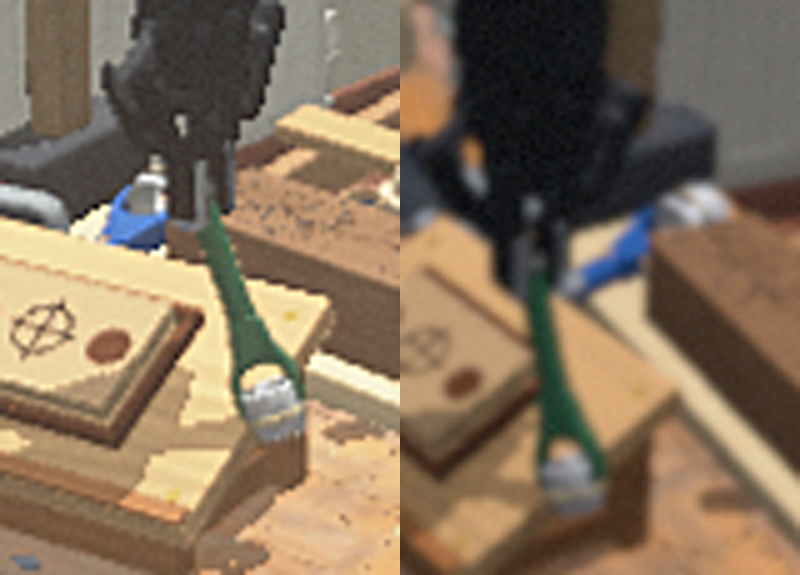

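Tilt is about 25–26°, leaning along +y_s. I'll firm up the grip, lift, move over the pad and twist 90°.

```bash
python3 -m crank '{"slide":[[0,0,0],[0,0,0],[-0.003,0,-0.015],[0,0,-0.03],[0,0,-0.025],[0.02,-0.015,0],[0.03,-0.02,0],[0.03,-0.017,0]],"twist":[0,0,0,0,0,0,0,0]}' - 70
python3 -m crank '{"slide":[[0.019,-0.01,0],[0,0,0],[0,0,0],[0,0,0],[0,0,0],[0,0,0]],"twist":[-0.1428,-0.1428,-0.1428,-0.1428,-0.1428,-0.1428]}'
python3 -m crank '{"slide":[[0,0,0],[0,0,0],[0,0,0],[0,0,0],[0,0,0],[0,0,0],[0,0,0]],"twist":[-0.1428,-0.1428,-0.1428,-0.1428,-0.1428,0,0]}'
python3 look.py p1 wrist side scene; python3 tilt.py p1
python3 - <<'E'
import pickle,cv2,numpy as np
d=pickle.load(open('d_p1.pkl','rb'))
f=lambda n,x,y,w,h:cv2.resize(d[n]['img'][y:y+h,x:x+w,::-1],None,fx=5,fy=5,interpolation=cv2.INTER_CUBIC)
cv2.imwrite('pics/p1.png',np.hstack([f('scene',220,90,80,115),f('side',245,60,80,115)]))
E
```

```text
time: 11.3
tool_pos: [469.1, 210.7, 211.5]
tcp_rot: [179.9, -0.1, 100.0]
ft_force: [0.5, 0.7, -2.4]
finger_gap: 14.0
time: 11.9
tool_pos: [456.5, 227.3, 211.2]
tcp_rot: [179.9, 0.0, 149.5]
ft_force: [1.3, 0.7, -2.0]
finger_gap: 14.1
time: 12.6
tool_pos: [456.6, 227.1, 210.7]
tcp_rot: [180.0, 0.0, -170.2]
ft_force: [-0.4, 0.3, -2.3]
finger_gap: 14.3
12.7 [456.5 227.  210.4] [ 1.7999e+02  2.0000e-02 -1.7017e+02] [-0.4  0.4 -2.1] [0.   0.08 0.01] 14.1
scene [247.3 129. ] [0.32  0.947] 17
side [272.3 119. ] [0.415 0.91 ] 9
axis [-0.35  -0.107  0.931] tilt 21.5 dir -162.9
```

View pics/p1.png

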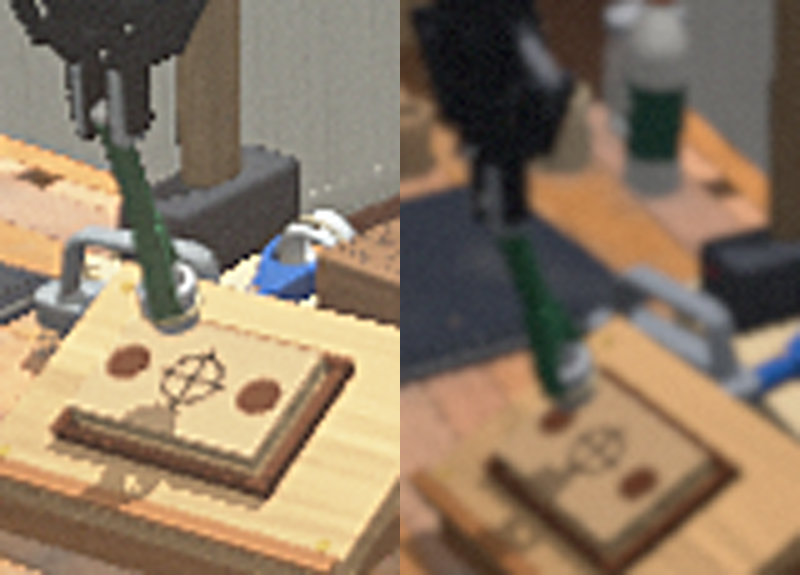

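View pics/wrist_p1.png

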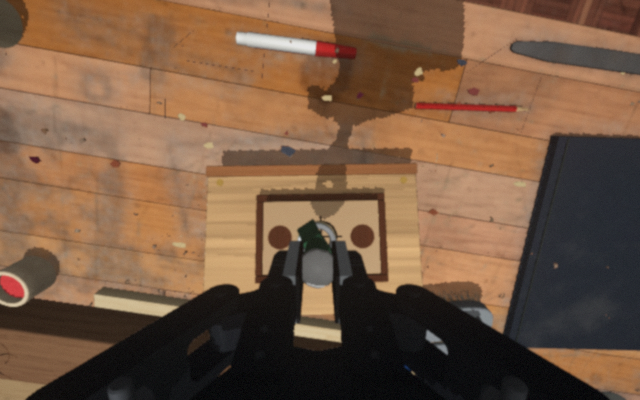

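```bash
python3 - <<'E'
from h import *; import pickle,cv2
d=pickle.load(open('d_p1.pkl','rb'));c=d['wrist']
im=c['img']; 
f=cv2.resize(im[180:300,240:400,::-1],None,fx=5,fy=5,interpolation=cv2.INTER_CUBIC); cv2.imwrite('pics/p1w.png',f)
R,G,B=[im[:,:,i].astype(int) for i in range(3)]
h=[]
for x0,x1 in((266,293),(348,376)):
    sub=im[222:250,x0:x1].astype(int).sum(2); m=(sub<300).astype(np.uint8)
    ys,xs=np.nonzero(m); print(x0+xs.mean(),222+ys.mean(),xs.size); h.append((x0+xs.mean(),222+ys.mean()))
P=[onz(wray(c,*q),96) for q in h]; print(np.round(P,1),np.mean(P,0).round(1)); v=P[1]-P[0];print(np.linalg.norm(v),np.degrees(np.arctan2(v[1],v[0])))
# rays with scene/side holes
d0=pickle.load(open('d0.pkl','rb'))
def p(q,x0,y0,k): return x0+(q[0]+.5)/k-.5, y0+(q[1]+.5)/k-.5
for n,a,b,q in(('R',(431,240),(333,291),h[0]),('L',(249,191),(221,201),h[1])):
    X,e=tri([ray(d0['scene'],*p(a,210,135,7)),ray(d0['side'],*p(b,245,115,7)),wray(c,*q)]);print(n,X.round(1),np.round(e,1))
E
```

```text
280.2043010752688 237.75483870967741 465
361.9765258215962 235.88732394366198 426
[[518.5 197.8  96. ]
 [502.  281.   96. ]] [510.3 239.4  96. ]
84.87933213143656 101.2011820113925
R [518.1 197.8  94.2] [1.5 1.6 1.1]
L [501.8 281.4  94.6] [1.3 1.3 0.7]
```

View pics/p1w.png

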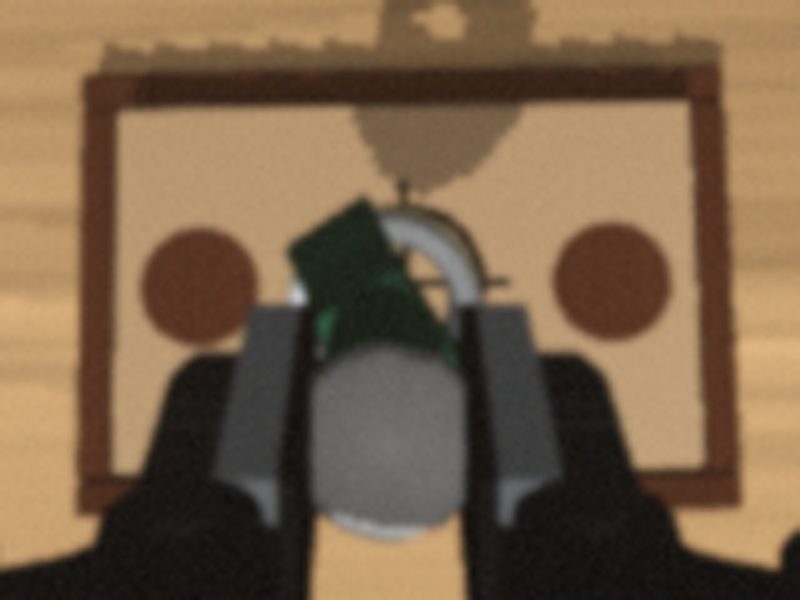

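```bash
python3 -m crank '{"slide":[[-0.004,0.001,0.012],[-0.0035,0.001,0.012],[0,0,0.009],[0,0,0],[0,0,0]],"twist":[-0.004,-0.004,0,0,0]}'
python3 look.py p2 wrist side scene; python3 tilt.py p2
python3 - <<'E'
import pickle,cv2,numpy as np
d=pickle.load(open('d_p2.pkl','rb'))
f=lambda n,x,y,w,h,k=6:cv2.resize(d[n]['img'][y:y+h,x:x+w,::-1],None,fx=k,fy=k,interpolation=cv2.INTER_CUBIC)
cv2.imwrite('pics/p2.png',np.hstack([f('scene',225,110,65,95),f('side',250,80,65,95)]))
cv2.imwrite('pics/p2w.png',f('wrist',240,180,160,120,5))
E
```

```text
time: 13.25
tool_pos: [462.9, 230.0, 176.1]
tcp_rot: [-180.0, -0.1, -169.5]
ft_force: [0.2, 0.2, -2.3]
finger_gap: 14.1
13.35 [463.6 230.3 177.3] [ 1.8000e+02  3.0000e-02 -1.6953e+02] [-0.9  0.3 -1.3] [-0.    0.1   0.03] 14.1
scene [250.  142.5] [0.348 0.937] 14
side [275.4 130.7] [0.374 0.927] 11
axis [-0.294  0.025  0.956] tilt 17.1 dir 175.1
```

View pics/p2.png

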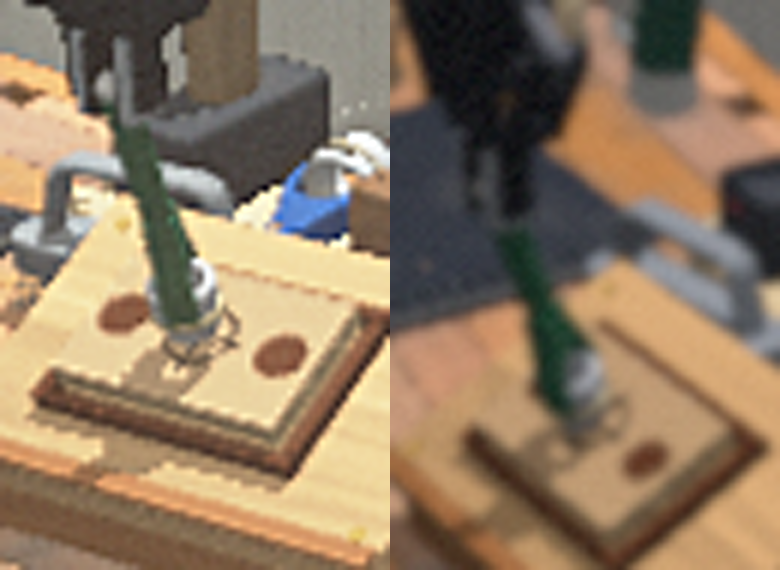

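View pics/p2w.png

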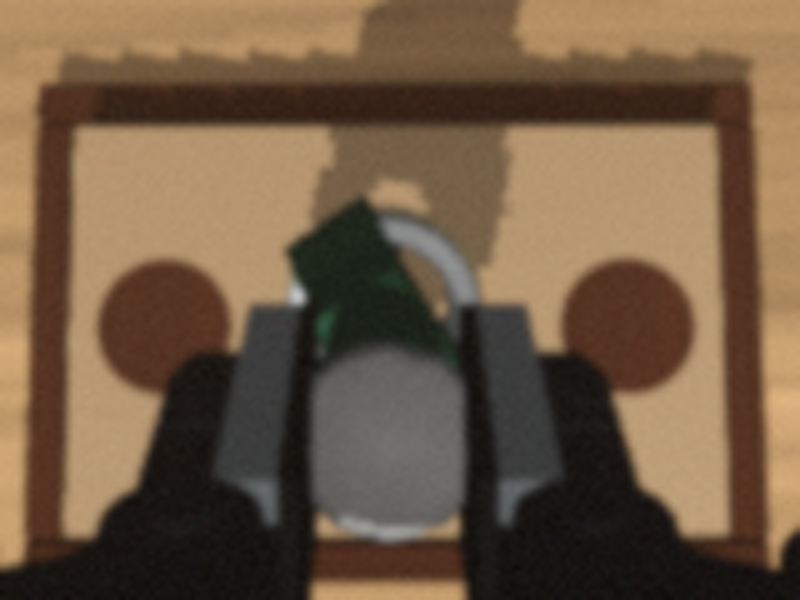

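```bash
python3 - <<'E'
from h import *; import pickle
c=pickle.load(open('d_p2.pkl','rb'))['wrist']; T=np.array(c['hand_eye'])
def pr(q):
    q=T[:3,:3].T@(q-T[:3,3]); return np.array([(c['fx']*q[0]/q[2]+c['cx']-240)*5+2,(c['fy']*q[1]/q[2]+c['cy']-180)*5+2])
# tool frame: punch axis up = (sin th along +x tool, 0, -cos th); pivot (0,0,-19)
for th in (19,22,25,28):
    t=np.radians(th); u=np.array([np.sin(t),0,-np.cos(t)]); e1=np.array([np.cos(t),0,np.sin(t)]); e2=np.array([0,1,0])
    o=np.array([0,0,-19])-98.5*u
    ph=np.linspace(0,2*np.pi,73)[:,None]
    ring=lambda z:np.array([pr(o+z*u+16*(np.cos(p)*e1+np.sin(p)*e2)) for p in ph.ravel()])
    for z in(0,12): q=ring(z); print(th,z,'c',pr(o+z*u).round(0),'top',q[:,1].min().round(0),'x',q[:,0].min().round(0),q[:,0].max().round(0),'yAtRight',q[q[:,0].argmax(),1].round(0))
    print('   head z135',pr(o+135*u).round(0), 'shank top z64', pr(o+64*u).round(0))
E
```

```text
19 0 c [394. 258.] top 168.0 x 304.0 484.0 yAtRight 258.0
19 12 c [394. 262.] top 168.0 x 300.0 488.0 yAtRight 262.0
   head z135 [400. 341.] shank top z64 [396. 284.]
22 0 c [394. 287.] top 197.0 x 304.0 484.0 yAtRight 287.0
22 12 c [394. 289.] top 194.0 x 300.0 488.0 yAtRight 289.0
   head z135 [400. 320.] shank top z64 [396. 297.]
25 0 c [394. 316.] top 226.0 x 304.0 484.0 yAtRight 316.0
25 12 c [394. 316.] top 221.0 x 300.0 489.0 yAtRight 316.0
   head z135 [400. 298.] shank top z64 [396. 311.]
28 0 c [394. 346.] top 255.0 x 303.0 485.0 yAtRight 346.0
28 12 c [394. 343.] top 248.0 x 300.0 489.0 yAtRight 343.0
   head z135 [400. 277.] shank top z64 [396. 324.]
```

The head disc hasn't moved in the wrist view even though the punch tilted. That suggests the pivot is near the head, so the grip may be higher than 98 mm. I'll check by triangulation.

```bash
python3 - <<'E'
from h import *; import pickle
d=pickle.load(open('d_l1.pkl','rb'))
T_=d['side']['state']['tool_pos'];print(T_)
X,e=tri([ray(d['scene'],353.4,158.8),ray(d['side'],333.4,173.8)]);print('head l1',X.round(1),np.round(e,1), X-T_)
d=pickle.load(open('d_g2.pkl','rb'))
X,e=tri([ray(d['scene'],308+211/5,140+257/5),ray(d['side'],290+203/5,150+262/5)]);print('head g2',X.round(1),np.round(e,1),d['side']['state']['tool_pos'])
# left finger tip in g2: scene (172,305), side(150,310)
X,e=tri([ray(d['scene'],308+172/5,140+303/5),ray(d['side'],290+150/5,150+310/5)]);print('Ltip',X.round(1),np.round(e,1))
X,e=tri([ray(d['scene'],308+242/5,140+257/5),ray(d['side'],290+260/5,150+267/5)]);print('Rtip',X.round(1),np.round(e,1))
c=d['wrist'];T=np.array(c['hand_eye'])
def pr(q):
    q=T[:3,:3].T@(np.array(q)-T[:3,3]); return np.array([(c['fx']*q[0]/q[2]+c['cx']),(c['fy']*q[1]/q[2]+c['cy'])]).round(0)
for q in([11,9,0],[-11,9,0],[11,9,-20],[-11,9,-20],[11,9,-40],[-11,9,-40]): print(q,pr(q))
d=pickle.load(open('d_p2.pkl','rb'))
X,e=tri([ray(d['scene'],225+106/6,110+88/6),ray(d['side'],250+105/6,80+165/6)]);print('p2 head?',X.round(1),np.round(e,1),d['side']['state']['tool_pos'])
E
```

```text
[496.82665769 -74.89728401 158.60708052]
head l1 [495.  -90.4 217.4] [0.8 0.8] [ -1.82690805 -15.54761357  58.80710639]
head g2 [495.  -84.  135.8] [1.9 1.9] [497.86386483 -77.06778627  79.87496509]
Ltip [467.9 -85.2 121.2] [0.6 0.6]
Rtip [527.4 -77.9 119.7] [1.1 1.1]
[11, 9, 0] [330. 212.]
[-11, 9, 0] [329. 245.]
[11, 9, -20] [331. 224.]
[-11, 9, -20] [331. 259.]
[11, 9, -40] [333. 238.]
[-11, 9, -40] [332. 278.]
p2 head? [469.1 242.3 224.5] [5.3 5.3] [463.37274373 230.1813206  176.84638441]
```

```bash
python3 - <<'E'
import pickle,cv2,numpy as np
f=lambda d,n,x,y,w,h,k=9:cv2.resize(d[n]['img'][y:y+h,x:x+w,::-1],None,fx=k,fy=k,interpolation=cv2.INTER_CUBIC)
d=pickle.load(open('d_l1.pkl','rb'));e=pickle.load(open('d_p2.pkl','rb'))
cv2.imwrite('pics/cmp.png',np.hstack([f(d,'scene',325,140,44,60),f(e,'scene',225,110,44,60)]))
E
```

```text
(no output)
```

View pics/cmp.png

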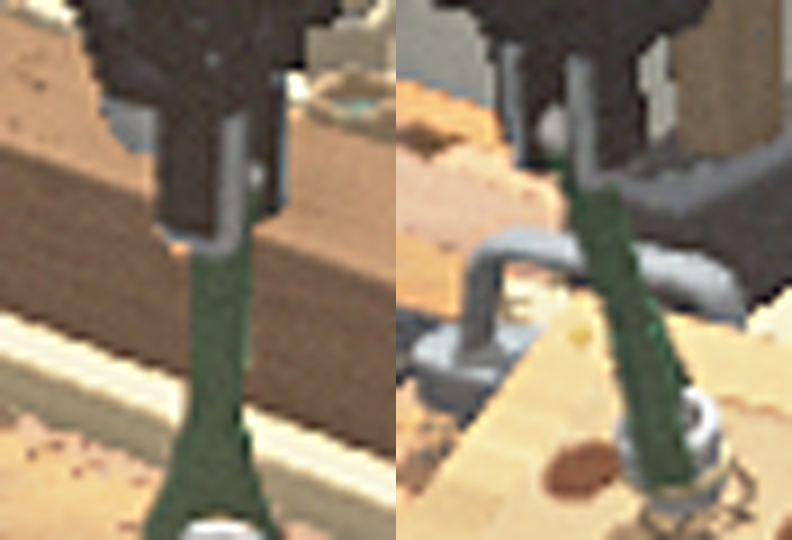

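The fingertips are really about 40 mm behind the reported TCP. So the grip is on the top of the shank, about 123 mm above the ring, and that is the pivot. I'll redo the tilt prediction with this pivot.

```bash
python3 - <<'E'
from h import *; import pickle
D=pickle.load(open('d_p2.pkl','rb'));c=D['wrist']; T=np.array(c['hand_eye'])
def pr(q):
    q=T[:3,:3].T@(q-T[:3,3]); return np.array([(c['fx']*q[0]/q[2]+c['cx']-240)*5+2,(c['fy']*q[1]/q[2]+c['cy']-180)*5+2])
for L in (118,124):
  for th in (19,22,25,28):
    t=np.radians(th); u=np.array([np.sin(t),0,-np.cos(t)]); e1=np.array([np.cos(t),0,np.sin(t)]); e2=np.array([0,1,0])
    o=np.array([0,0,80-L])-L*u
    ph=np.linspace(0,2*np.pi,73)
    ring=lambda z:np.array([pr(o+z*u+16*(np.cos(p)*e1+np.sin(p)*e2)) for p in ph])
    out=[]
    for z in(0,12): q=ring(z); out+=['top',q[:,1].min().round(0),'xr',q[:,0].max().round(0)]
    print(L,th,*out,'head',pr(o+135*u).round(0),'z64',pr(o+64*u).round(0))
# world predicted: project candidate punch points in scene/side
st=D['scene']['state']; Rt=Ro.from_euler('xyz',st['tcp_rot'],degrees=True).as_matrix()
for th in(20,25,28):
    t=np.radians(th); u=np.array([np.sin(t),0,-np.cos(t)]); o=np.array([0,0,-44])-124*u
    for n,x0,y0,off in(('scene',225,110,0),('side',250,80,390)):
        k=D[n]; r=[]
        for z in(0,64,135):
            X=Rt@(o+z*u)+st['tool_pos']; q=np.array(k['R'])@X+k['t']; r.append([(k['fx']*q[0]/q[2]+k['cx']-x0)*6+off,(k['fy']*q[1]/q[2]+k['cy']-y0)*6])
        print(th,n,np.round(r).tolist(),'ring world',(Rt@o+st['tool_pos']).round(1))
E
```

```text
118 19 top 202.0 xr 483.0 top 204.0 xr 488.0 head [399. 408.] z64 [396. 329.]
118 22 top 237.0 xr 484.0 top 236.0 xr 488.0 head [399. 398.] z64 [396. 349.]
118 25 top 272.0 xr 484.0 top 269.0 xr 488.0 head [399. 388.] z64 [396. 370.]
118 28 top 307.0 xr 484.0 top 302.0 xr 489.0 head [399. 378.] z64 [396. 391.]
124 19 top 213.0 xr 483.0 top 215.0 xr 488.0 head [399. 429.] z64 [396. 343.]
124 22 top 250.0 xr 484.0 top 249.0 xr 488.0 head [399. 423.] z64 [396. 366.]
124 25 top 286.0 xr 484.0 top 284.0 xr 488.0 head [399. 416.] z64 [396. 389.]
124 28 top 323.0 xr 484.0 top 318.0 xr 489.0 head [399. 410.] z64 [396. 412.]
20 scene [[190.0, 312.0], [151.0, 203.0], [104.0, 73.0]] ring world [505.4 238.  104.8]
20 side [[588.0, 404.0], [542.0, 301.0], [486.0, 178.0]] ring world [505.4 238.  104.8]
25 scene [[203.0, 295.0], [157.0, 195.0], [102.0, 74.0]] ring world [515.2 239.8 108.9]
25 side [[605.0, 390.0], [551.0, 294.0], [485.0, 179.0]] ring world [515.2 239.8 108.9]
28 scene [[210.0, 285.0], [161.0, 190.0], [102.0, 75.0]] ring world [520.9 240.9 111.8]
28 side [[616.0, 381.0], [556.0, 290.0], [484.0, 180.0]] ring world [520.9 240.9 111.8]
```

```bash
python3 - <<'E'
import pickle,cv2,numpy as np
f=lambda t:cv2.resize(pickle.load(open(f'd_{t}.pkl','rb'))['wrist']['img'][180:300,280:360,::-1],None,fx=5,fy=5,interpolation=cv2.INTER_CUBIC)
cv2.imwrite('pics/ws.png',np.hstack([f('s6'),f('p1')]))
E
```

```text
(no output)
```

View pics/ws.png

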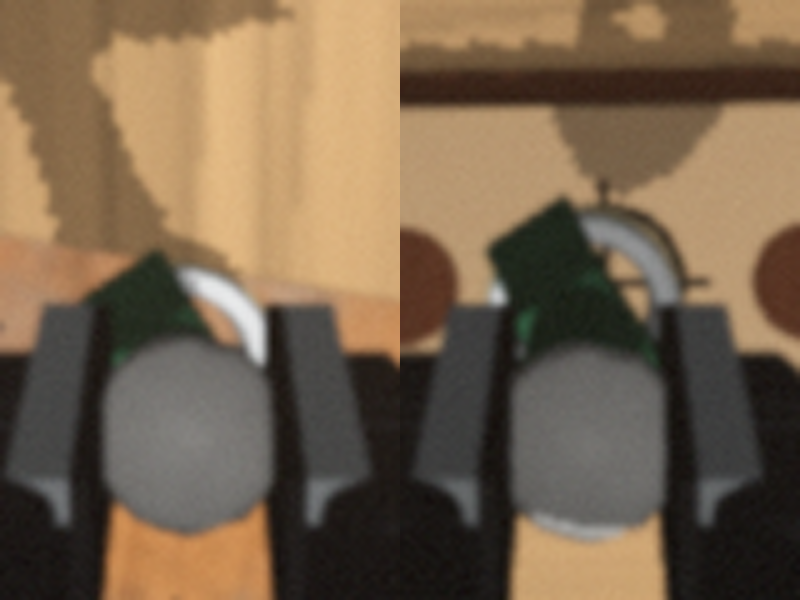

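The punch fell back from 24° to about 19° when I changed the grip and lifted. I'll return to the stand's side and re-tilt at a constant 50 N grip.

```bash
python3 -m crank '{"slide":[[0,0,-0.015],[0,0,-0.02],[0,0,0],[0,0,0],[0,0,0],[0,0,0],[0,0,0],[0,0,0]],"twist":[0,0,0.1428,0.1428,0.1428,0.1428,0.1428,0.1428]}' - 50
python3 -m crank '{"slide":[[0,0,0],[0,0,0],[0,0,0],[0,0,0],[0,0,0],[-0.03,0.014,0],[-0.04,0.016,0],[-0.04,0.016,0]],"twist":[0.1428,0.1428,0.1428,0.1428,0.1428,0,0,0]}'
python3 -m crank '{"slide":[[-0.022,0.007,0],[0,0,0.02],[0,0,0.03],[0,0,0.022],[0,0,0],[0,0,0]],"twist":[0,0,0,0,0,0]}'
python3 look.py q1 wrist
```

```text
time: 14.2
tool_pos: [464.0, 230.4, 213.8]
tcp_rot: [179.9, 0.1, 141.0]
ft_force: [1.1, -0.2, -1.8]
finger_gap: 14.2
time: 15.0
tool_pos: [529.8, 129.8, 214.0]
tcp_rot: [179.8, 0.0, 100.6]
ft_force: [0.2, 1.0, -0.7]
finger_gap: 14.0
time: 15.6
tool_pos: [539.9, 110.1, 141.3]
tcp_rot: [180.0, 0.0, 100.5]
ft_force: [0.3, -0.2, -1.6]
finger_gap: 14.2
15.6 [539.9 110.1 141.3] [179.96   0.   100.48] [ 0.3 -0.2 -1.6] [ 0.07 -0.02  0.  ] 14.2
```

View pics/wrist_q1.png

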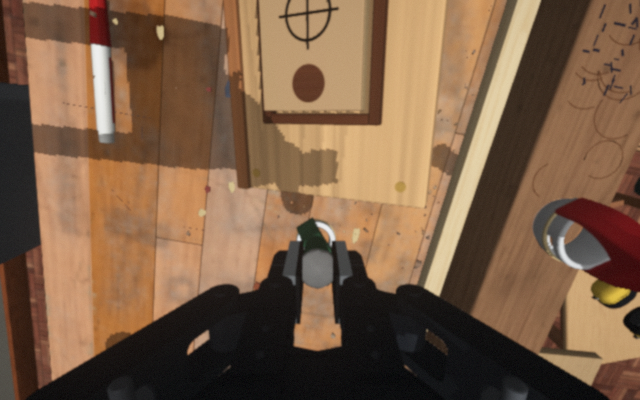

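```bash
python3 -m crank '{"slide":[[0.01,0,0],[0.008,0,0],[0.004,0,0],[0.004,0,0],[0.004,0,0],[0.004,0,0],[0,0,0],[0,0,0]],"twist":[0,0,0,0,0,0,0,0]}'
python3 look.py q2 wrist
python3 -m crank '{"slide":[[0.002,0,0],[0.002,0,0],[0,0,0],[0,0,0]],"twist":[0,0,0,0]}'
python3 look.py q3 wrist
python3 -m crank '{"slide":[[-0.008,0,0],[0,0,0],[0,0,0]],"twist":[0,0,0]}'
python3 look.py q4 wrist
python3 - <<'E'
import pickle,cv2,numpy as np
f=lambda t:cv2.resize(pickle.load(open(f'd_{t}.pkl','rb'))['wrist']['img'][210:270,294:346,::-1],None,fx=5,fy=5,interpolation=cv2.INTER_CUBIC)
cv2.imwrite('pics/wq.png',np.hstack([f('q2'),f('q3'),f('q4')]))
E
```

```text
time: 16.45
tool_pos: [533.4, 143.3, 140.0]
tcp_rot: [180.0, 0.0, 100.5]
ft_force: [0.3, -2.1, -0.1]
finger_gap: 14.5
16.45 [533.4 143.3 140. ] [1.7999e+02 2.0000e-02 1.0048e+02] [ 0.3 -2.1 -0.1] [-0.63 -0.03 -0.01] 14.5
time: 16.9
tool_pos: [532.6, 147.3, 139.8]
tcp_rot: [-180.0, 0.0, 100.5]
ft_force: [0.0, -3.0, -0.5]
finger_gap: 14.2
16.9 [532.6 147.3 139.8] [-1.7999e+02  1.0000e-02  1.0048e+02] [ 0.  -3.  -0.5] [-0.79 -0.03  0.03] 14.2
time: 17.25
tool_pos: [534.1, 139.4, 139.8]
tcp_rot: [-180.0, -0.0, 100.4]
ft_force: [0.3, -2.0, -2.1]
finger_gap: 14.1
17.25 [534.1 139.4 139.8] [-1.8000e+02 -3.0000e-02  1.0044e+02] [ 0.3 -2.  -2.1] [-0.25 -0.01  0.02] 14.1
```

View pics/wq.png

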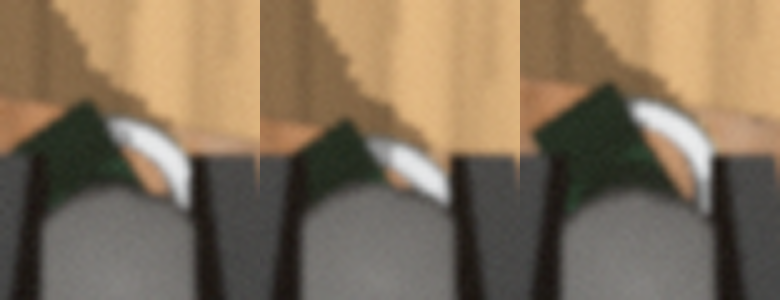

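It springs back elastically by about 5°, so I'll overshoot.

```bash
python3 -m crank '{"slide":[[0.005,0,0],[0.005,0,0],[0.004,0,0],[0.003,0,0],[0,0,0],[0,0,0]],"twist":[0,0,0,0,0,0]}'
python3 look.py q5 wrist
python3 -m crank '{"slide":[[-0.012,0,0],[-0.012,0,0],[0,0,0],[0,0,0]],"twist":[0,0,0,0]}'
python3 look.py q6 wrist
python3 - <<'E'
import pickle,cv2,numpy as np
f=lambda t:cv2.resize(pickle.load(open(f'd_{t}.pkl','rb'))['wrist']['img'][210:270,294:346,::-1],None,fx=5,fy=5,interpolation=cv2.INTER_CUBIC)
cv2.imwrite('pics/wq2.png',np.hstack([f('q1'),f('q5'),f('q6')]))
E
```

```text
time: 17.9
tool_pos: [531.1, 156.5, 140.2]
tcp_rot: [180.0, -0.0, 100.5]
ft_force: [-0.9, -2.2, 1.8]
finger_gap: 14.3
17.9 [531.1 156.5 140.2] [ 1.7998e+02 -1.0000e-02  1.0050e+02] [-0.9 -2.2  1.8] [-0.66  0.22  0.  ] 14.3
time: 18.35
tool_pos: [535.3, 132.1, 139.6]
tcp_rot: [-180.0, -0.0, 100.4]
ft_force: [0.3, 0.4, -2.8]
finger_gap: 14.4
18.35 [535.3 132.1 139.6] [-1.7998e+02 -3.0000e-02  1.0039e+02] [ 0.3  0.4 -2.8] [ 0.11  0.01 -0.02] 14.4
```

View pics/wq2.png

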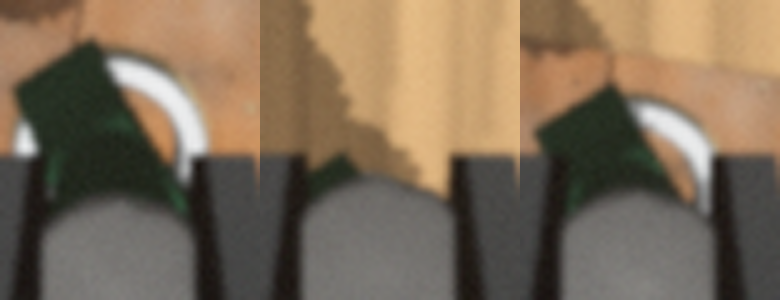

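```bash
python3 -m crank '{"slide":[[0.012,0,0],[0.008,0,0],[0.005,0,0],[0.004,0,0],[0.002,0,0],[0,0,0],[0,0,0]],"twist":[0,0,0,0,0,0,0]}'
python3 -m crank '{"slide":[[-0.014,0,0],[-0.014,0,0],[0,0,0],[0,0,0]],"twist":[0,0,0,0]}'
python3 look.py q7 wrist side scene; python3 tilt.py q7
python3 - <<'E'
import pickle,cv2,numpy as np
f=lambda t:cv2.resize(pickle.load(open(f'd_{t}.pkl','rb'))['wrist']['img'][210:270,294:346,::-1],None,fx=5,fy=5,interpolation=cv2.INTER_CUBIC)
cv2.imwrite('pics/wq3.png',np.hstack([f('q1'),f('q6'),f('q7')]))
E
```

```text
time: 19.1
tool_pos: [529.8, 163.2, 140.2]
tcp_rot: [180.0, -0.0, 100.5]
ft_force: [-1.3, -1.0, 1.4]
finger_gap: 13.9
time: 19.5
tool_pos: [534.9, 134.8, 139.6]
tcp_rot: [-180.0, -0.0, 100.4]
ft_force: [-0.0, 0.0, -2.4]
finger_gap: 13.9
19.6 [534.7 135.5 139.7] [-1.7999e+02 -2.0000e-02  1.0044e+02] [-0.1  0.2 -1.8] [ 0.02 -0.01 -0.01] 14.4
scene [298.4 157.6] [0.361 0.932] 19
side [310.9 153.3] [0.219 0.976] 19
axis [-0.059  0.411  0.91 ] tilt 24.5 dir 98.2
```

View pics/wq3.png

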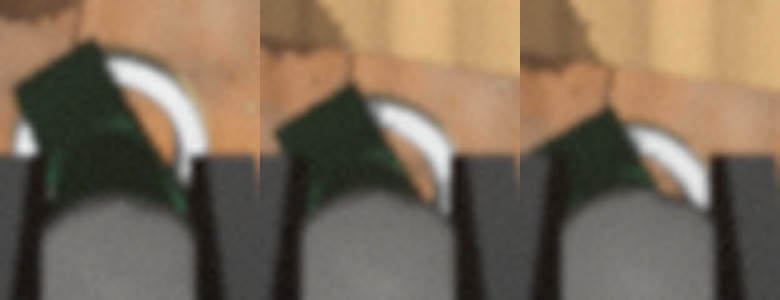

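Tilt is now about 24.5° and stable after release. Back over the pad without changing the grip.

```bash
python3 -m crank '{"slide":[[0,0,-0.015],[0,0,-0.03],[0,0,-0.025],[0.02,-0.0125,0],[0.03,-0.018,0],[0.035,-0.02,0],[0.021,-0.012,0],[0,0,0]],"twist":[0,0,0,0,0,0,-0.1428,-0.1428]}'
python3 -m crank '{"slide":[[0,0,0],[0,0,0],[0,0,0],[0,0,0],[0,0,0],[0,0,0],[0,0,0],[0,0,0]],"twist":[-0.1428,-0.1428,-0.1428,-0.1428,-0.1428,-0.1428,-0.1428,-0.1428]}'
python3 -m crank '{"slide":[[0,0,0.01],[0,0,0.014],[0,0,0.01],[0,0,0],[0,0,0]],"twist":[-0.1428,0,0,0,0]}'
python3 look.py r1 wrist side scene; python3 tilt.py r1
cat > crops.py <<'E'
import pickle,cv2,numpy as np,sys
t=sys.argv[1]
d=pickle.load(open(f'd_{t}.pkl','rb'))
f=lambda n,x,y,w,h,k=6:cv2.resize(d[n]['img'][y:y+h,x:x+w,::-1],None,fx=k,fy=k,interpolation=cv2.INTER_CUBIC)
cv2.imwrite(f'pics/{t}.png',np.hstack([f('scene',225,110,65,95),f('side',250,80,65,95)]))
cv2.imwrite(f'pics/{t}w.png',f('wrist',240,180,160,120,5))
E
python3 crops.py r1
```

```text
time: 20.45
tool_pos: [452.3, 231.3, 211.5]
tcp_rot: [179.9, -0.1, 117.4]
ft_force: [0.4, -0.3, -1.7]
finger_gap: 14.1
time: 21.25
tool_pos: [454.2, 228.9, 211.3]
tcp_rot: [180.0, 0.1, -177.3]
ft_force: [0.3, 0.2, -2.1]
finger_gap: 14.1
time: 21.75
tool_pos: [453.7, 228.4, 175.6]
tcp_rot: [-180.0, -0.1, -169.6]
ft_force: [-0.2, -0.4, -1.6]
finger_gap: 13.7
21.85 [454.4 228.6 176.4] [ 1.7999e+02  4.0000e-02 -1.6959e+02] [ 0.2  0.  -2.2] [-0.02  0.07 -0.06] 14.1
scene [249.2 142.6] [0.458 0.889] 15
side [274.  130.6] [0.542 0.84 ] 11
axis [-0.45  -0.071  0.89 ] tilt 27.1 dir -171.1
```

View pics/r1.png

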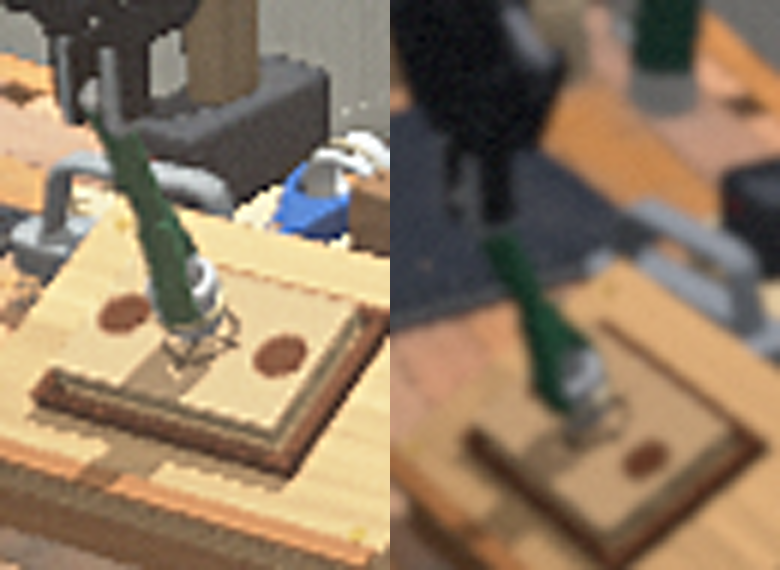

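View pics/r1w.png

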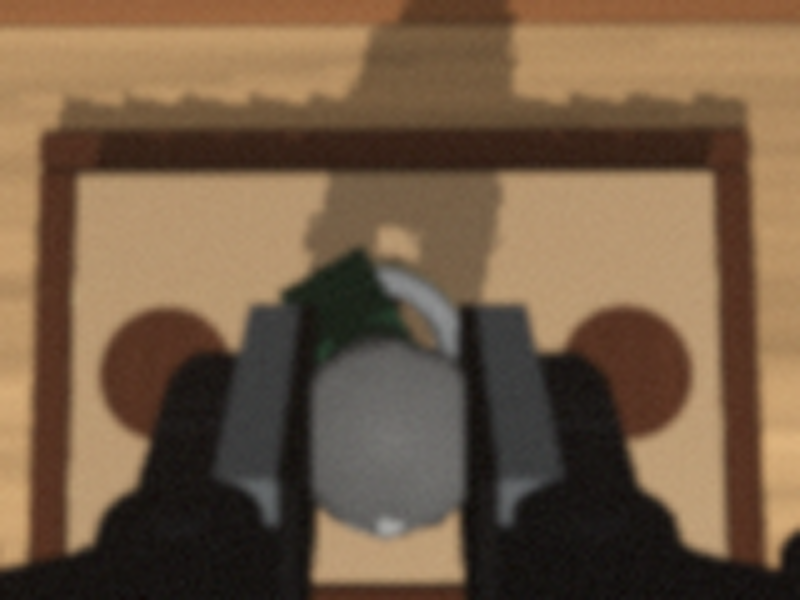

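```bash
cat > ov.py <<'E'
import sys,pickle,cv2
from h import *
t,th,L=sys.argv[1],float(sys.argv[2]),float(sys.argv[3])
D=pickle.load(open(f'd_{t}.pkl','rb')); out=[]
M=np.array([509.5,238.5,95.5])
for n,x0,y0 in(('scene',240,145),('side',265,125)):
    k=D[n]; s=k['state']; Rt=Ro.from_euler('xyz',s['tcp_rot'],degrees=True).as_matrix(); a=np.radians(th)
    u=np.array([np.sin(a),0,-np.cos(a)]); o=np.array([0,0,80-L])-L*u
    W=lambda q:Rt@q+s['tool_pos']
    e1=np.array([np.cos(a),0,np.sin(a)]); e2=np.array([0,1,0])
    def px(X): q=np.array(k['R'])@X+k['t']; return [((k['fx']*q[0]/q[2]+k['cx'])-x0+.5)*10-.5,((k['fy']*q[1]/q[2]+k['cy'])-y0+.5)*10-.5]
    im=cv2.resize(k['img'][y0:y0+45,x0:x0+39,::-1],None,fx=10,fy=10,interpolation=cv2.INTER_CUBIC)
    raw=im.copy()
    pts=np.array([px(W(o+16*(np.cos(p)*e1+np.sin(p)*e2))) for p in np.linspace(0,6.28,40)]).astype(int)
    cv2.polylines(im,[pts],True,(255,0,255),1)
    for X,cl in((M,(255,255,0)),(W(o),(255,0,255)),(W(o+64*u),(255,0,255))): cv2.circle(im,tuple(int(v) for v in px(X)),3,cl,-1)
    out+=[im]
    print(n,'ring',W(o).round(1),'axis',(Rt@u).round(3))
cv2.imwrite(f'pics/ov_{t}.png',np.hstack(out))
E
python3 ov.py r1 23.5 124
```

```text
scene ring [503.  237.5 106.8] axis [-0.393 -0.072  0.917]
side ring [502.7 237.4 106.4] axis [-0.392 -0.072  0.917]
```

View pics/ov_r1.png

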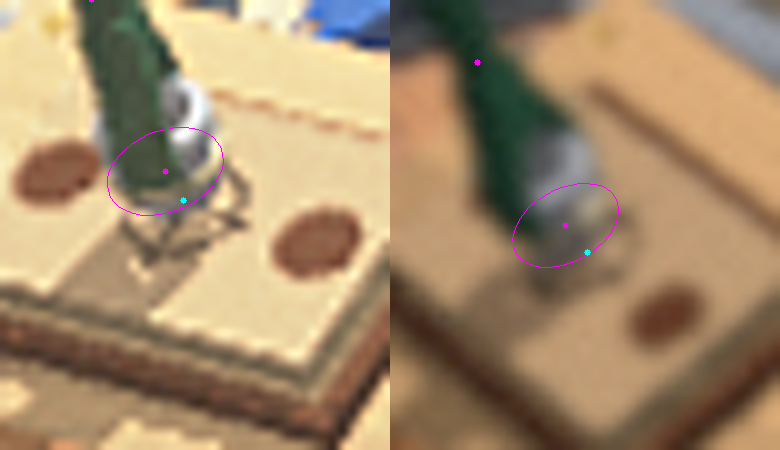

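The model matches the image: the ring is about 13 mm above the pad along its normal and about 1.5 mm downslope. I approach along the normal.

```bash
python3 -m crank '{"slide":[[-0.003,0,0.0045],[-0.0026,0,0.004],[0,0,0],[0,0,0]],"twist":[0,0,0,0]}'
python3 look.py r2 wrist side scene; python3 ov.py r2 23.5 124
```

```text
time: 22.3
tool_pos: [459.5, 229.4, 167.0]
tcp_rot: [-180.0, -0.0, -169.5]
ft_force: [0.5, -0.0, -1.6]
finger_gap: 14.1
22.4 [459.6 229.5 167.4] [-1.8000e+02 -1.0000e-02 -1.6953e+02] [ 0.4  0.3 -1.5] [-0.03  0.05  0.  ] 13.7
scene ring [508.2 238.4  97.6] axis [-0.392 -0.072  0.917]
side ring [508.2 238.4  97.5] axis [-0.392 -0.072  0.917]
```

View pics/ov_r2.png

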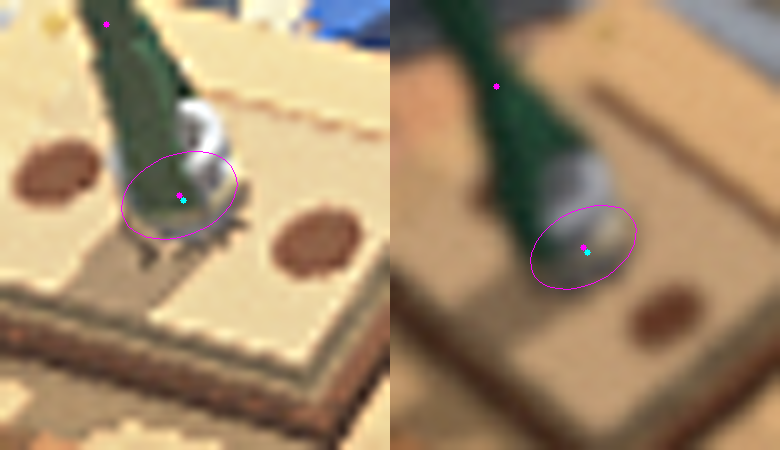

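```bash
python3 -m crank '{"slide":[[-0.0008,-0.0005,0.0018],[-0.0004,0,0.0009],[0,0,0],[0,0,0]],"twist":[0,0,0,0]}'
python3 look.py r3 wrist
python3 -m crank '{"slide":[[-0.0004,0,0.0009],[-0.0004,0,0.0009],[0,0,0],[0,0,0]],"twist":[0,0,0,0]}'
python3 look.py r4 wrist side scene; python3 ov.py r4 23.5 124;python3 crops.py r4
```

```text
time: 22.85
tool_pos: [460.9, 229.2, 164.8]
tcp_rot: [180.0, 0.0, -169.5]
ft_force: [-0.8, -0.5, -0.5]
finger_gap: 14.1
22.85 [460.9 229.2 164.8] [ 180.      0.   -169.53] [-0.8 -0.5 -0.5] [-0.06  0.11 -0.01] 14.1
time: 23.3
tool_pos: [461.7, 229.4, 163.1]
tcp_rot: [180.0, 0.0, -169.5]
ft_force: [-3.1, -0.8, 3.9]
finger_gap: 14.2
23.4 [461.7 229.4 163.1] [ 1.8000e+02  1.0000e-02 -1.6952e+02] [-1.9 -1.   2.9] [-0.09  0.43  0.01] 14.1
scene ring [510.3 238.4  93.4] axis [-0.392 -0.073  0.917]
side ring [510.3 238.4  93.4] axis [-0.392 -0.073  0.917]
```

View pics/ov_r4.png

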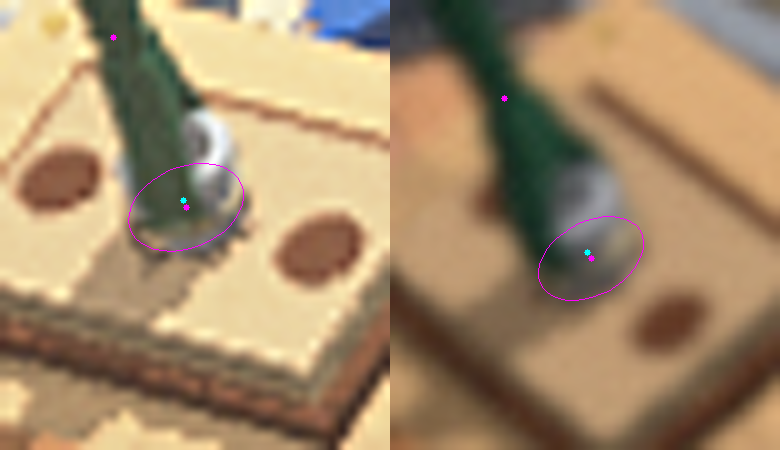

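View pics/r4w.png

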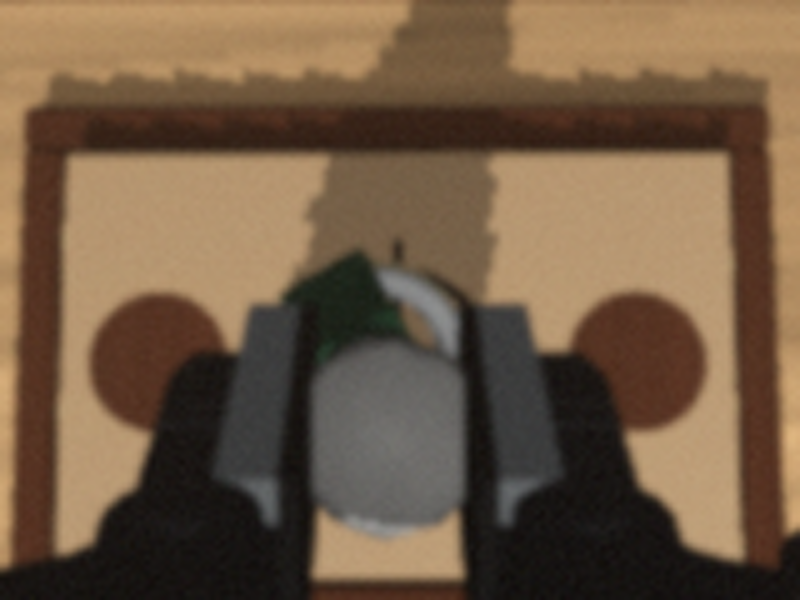

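Contact: the force change is roughly (−2.5,−0.9,+5) N, about 6 N along the normal. I'll idle briefly and average.

```bash
for i in 1 2 3 4 5; do python3 -m crank '{"slide":[[0,0,0],[0,0,0]],"twist":[0,0]}' | grep -E "force|pos|time"; done
python3 look.py r5 wrist scene side; python3 tilt.py r5
python3 - <<'E'
import pickle,cv2
d=pickle.load(open('d_r5.pkl','rb'))
cv2.imwrite('pics/r5s.png',cv2.resize(d['scene']['img'][140:190,230:290,::-1],None,fx=12,fy=12,interpolation=cv2.INTER_CUBIC))
E
```

```text
time: 23.65
tool_pos: [461.7, 229.4, 163.0]
ft_force: [-1.9, -0.4, 3.6]
time: 23.85
tool_pos: [461.6, 229.4, 162.9]
ft_force: [-3.0, 0.0, 3.4]
time: 24.05
tool_pos: [461.6, 229.3, 162.9]
ft_force: [-2.3, -0.8, 3.1]
time: 24.25
tool_pos: [461.7, 229.4, 162.9]
ft_force: [-2.3, -0.9, 3.8]
time: 24.45
tool_pos: [461.6, 229.3, 162.9]
ft_force: [-2.7, -1.3, 2.5]
24.55 [461.6 229.4 162.9] [-180.     -0.   -169.52] [-2.8  0.   2.7] [-0.03  0.49 -0.  ] 13.7Traceback (most recent call last):
  File "tilt.py", line 26, in <module>
    d=pickle.load(open(f'd_{sys.argv[1]}.pkl','rb')); a=tilt(d)
                                                        ~~~~^^^
  File "tilt.py", line 23, in tilt
    c=d[n]; p,v,k=axis(c,proj(c,c['state']['tool_pos']-[0,0,30])); ns.append(plane(c,p,v)); print(n,np.round(p,1),np.round(v,3),k)
                  ~~~~^^^^^^^^^^^^^^^^^^^^^^^^^^^^^^^^^^^^^^^^^^^
  File "tilt.py", line 14, in axis
    vx,vy,x0,y0=cv2.fitLine(pts.astype(np.float32),cv2.DIST_HUBER,0,.01,.01).ravel()
                ~~~~~~~~~~~^^^^^^^^^^^^^^^^^^^^^^^^^^^^^^^^^^^^^^^^^^^^^^^^^
cv2.error: OpenCV(4.12.0) /io/opencv/modules/imgproc/src/linefit.cpp:50: error: (-215:Assertion failed) count > 0 in function 'fitLine2D_wods'
```

View pics/r5s.png

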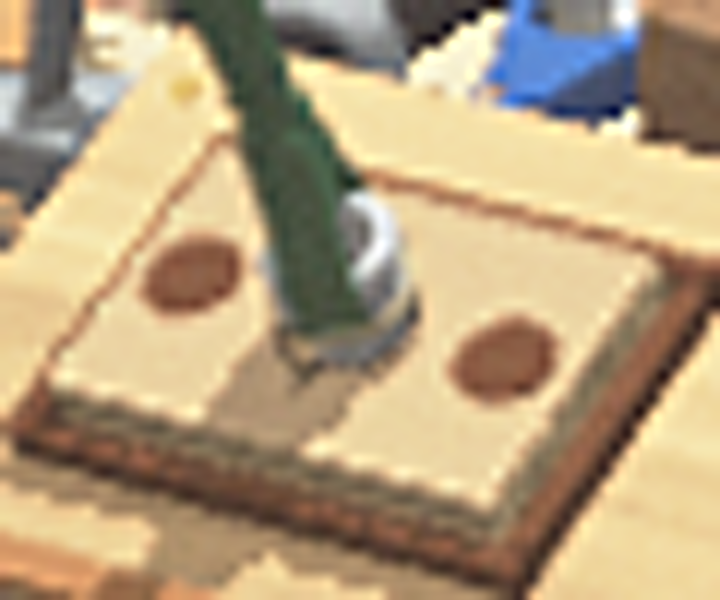

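The ring's rim lines up with the midpoint between the holes (348,316 in the zoom). The force is steady at about 5.6 N above the baseline, with no creep, so I hand in.

```bash
python3 - <<'E'
from bench import hand_in,status
print(hand_in()); s=status.sense(); print(s['time'],s['tool_pos'],s['ft_force'],s['finger_gap'])
E
```

```text
the job is handed in; nothing more can be done
None
the job is handed in; nothing more can be done
```

I handed the job in at about 24.6 s, with the punch still gripped and pressed on the drawn ring. `hand_in()` gives no verdict, so success isn't confirmed.

**What I did:** The moves can't tilt the tool. I gripped the punch, lifted it about 80 mm, and swung it to about 25° in the jaws by pushing its ring against the stand's side edge. Then I twisted 90° and lowered it along the pad's normal.

**Last checks:**
- **Force:** about 5.6 N above the no-contact reading, along the pad's normal and steady for about 1 s. That is about 2.8 mm of pad travel by the spring rate; I did not measure the travel directly.
- **Centring:** the ring sits about 1–2 mm from the midpoint between the two holes, judged in the scene and wrist pictures.
- **Tilt:** about 23–24° from the wrist picture, against the 25° wanted.
- **Cups:** I never worked near them again after the lift, but I did not measure them at the end.

**What failed or disagreed:**
- **Grip height:** the fingertips are really about 40 mm behind the reported TCP. The grip is therefore near the top of the shank, about 120 mm up instead of 98 mm, and the finger gap read 14 mm on an 18 mm shank.
- **First tilt:** it fell back to about 19° when I changed the grip force and lifted, so I redid it with overshoot at a constant 50 N grip.
- **Tilt by colour mask:** the two-camera check read 24.5° away from the pad and 27° just above it. It failed once the ring was in contact.

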